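# Size a brass rod in the vice-held hole plate

## Robot

A 7-joint arm with a two-finger parallel gripper is mounted at the origin on the work surface. World frame = base frame: x ahead of the robot, y to its left, z up, the work surface at z = 0. Lengths are in m, angles in rad, forces in N, time in s.
With the tool pointing down it reaches from about 0.425 to 1.025 m from the base axis. Payload 9.4 kg.
Tool frame: the origin (TCP) lies at the very end of the fingers, on their centre line; the grasp point (between the pads) lies 19 mm behind it (manip.grasp_offset is the distance from the TCP to the grasp point, in m); z points along the fingers, y is the direction in which the jaws open and shut (so a half turn about z gives the same grasp; the last joint's range is limited). The gripper opens to 93 mm and grips with 3 to 60 N. Pads are 15 mm wide; open, the fingers measure 128 mm over their backs; the gripper's body (75 mm by 188 mm) begins 65 mm behind the grasp point.
Start: joints at [-1.299, 0.599, -0.003, 1.599, 0.002, 0.943, -0.08], TCP at [0.248, 0.681, 0.219] pointing down, gripper open.
Joint ranges: [-2.57, 2.57], [-0.35, 1.97], [-1.29, 1.29], [0.11, 2.56], [-1.05, 4.19], [0.11, 1.86], [-2.63, 2.63]. Speed limits (rad/s): [2.22, 2.22, 3.01, 3.01, 3.14, 3.14, 3.14].

## Interface

Orientations are given as a 3x3 rotation matrix whose columns are the frame's x, y, z axes.
In Python, from station import manip gives the robot as it stands.
- The arm moves only by the shell command python3 -m creep 'ROWS' [FORCE]. ROWS is JSON, a list that holds one entry, the list of rows, each a list of 7 numbers: the shift along the tool's x, y, z in mm, then the turn, a rotation vector about the tool's x, y, z in rad, then the finger opening in mm, from 0 to 93. A call has 1 to 12 rows; each row shifts and turns the commanded pose from where the row before left it, along the tool's axes as they then stand; what a row does not reach is not made up. A row lasts 1/10 s, in which the tool goes at most 50 mm and 8.59 degrees, less where a joint would pass 70% of its speed; a pose out of reach is approached as far as the arm can. A call is refused whole if a number of a shift passes 50 or a number of a turn 0.15, either way. A call with a gripper value outside its range is refused whole. The fingers move at their own pace and stop on an object; FORCE is the grip in N (left out, the last holds). Time passes only in rows, so rows that do not move let the fingers close. It gives the time, the measured TCP pose, the force and the opening at its end, in the units of the state.
- manip.sense(): the state, without advancing time (a new reading comes with each control period).
- manip.snapshot(name): name is "scene" or "top" or "wrist"; returns a dict with "frame" (384x512x3 uint8, red, green, blue), "K" (3x3 intrinsics, pixels), "R" (3x3) and "t" (3): a world point X has camera coordinates R X + t. Camera axes: x right, y down, z forward; pixel columns grow to the right and rows downward; lengths in m; the calibration is good to about 2 mm. The wrist camera is an equidistant fisheye: a pixel r from the principal point sees the ray r / f radians off the axis. A picture is of the moment at which its call begins. There is no depth.
- manip.job_done(): hands the job in, once; it reports no verdict.
Trained networks look in a picture, given as the dict that the camera call returned (one of the last four; its "shot" number tells which), for a name from the list of things; names that differ only in an ending like _2 or _b are one class to them, and where a whole thing is asked for, a point or a joint stands for the part that bears it (a point fixed in the world has none). Each returns a list of dicts, best first, with "confidence" (0 to 1); they miss things now and then, are a little off and sometimes report something else, mostly with a low value. They report only what shows in the picture. A call takes as long as a camera call. They do not tell look-alikes from the thing itself.
- manip.find_in(query, picture): "box" ([left, top, right, bottom] in pixels, round what is visible of it).
The state is a dict: "time": time; "q": joint angles; "qvel": joint speeds; "tau": joint torques, N m; "tool_pos": TCP position; "eef_rot": TCP orientation; "force": force on the tool from outside, world axes, zero at the start; "moment": the same for the moment, N m; "finger_gap": finger opening in m.
Only numpy, scipy, OpenCV 4.12 (cv2) and the standard library are available. Lean on these libraries where they do the work, as an engineer would, in place of code of your own. Each camera call takes 0.05 s, during which the arm holds its last target.

## Task

Lay the steel sizing plate flat on the two bars between the jaws of the hydraulic vice, let go of it, and pump the vice's sprung lever through full strokes until the jaw holds the plate tight and stops advancing. Then, beginning with the thickest brass rod in the wooden block and stepping down in thickness, push the rods upright, one at a time, down onto the plate's smallest hole until one passes cleanly, its end coming out a finger's breadth below the plate, and put every rod that will not pass back in its own socket. Draw the rod that passes back up and set it in the loose aluminium tray; leave the thinner rods in the block alone, the plate clamped, the lever up and the other things on the bench where they are.

Things in the scene. Friction and masses are not known exactly. Their poses are not given: they have to be found in the camera images.
- vice: grey hydraulic bench vice bolted to the bench, 104 x 390 mm; origin under its bed at bench height, x across the jaws' width, y the clamping direction. Fixed jaw on the +y side, face at y = +63 mm; jaws 84 mm high. Cylinder block (95 mm high) and pump on the -y side; the lever's hinge axis runs along y at x = 25, y = -190 mm, 128 mm up, the lever reaching to -x
- jaw (a joint): travel of the moving jaw towards +y, m (0 = open, 140 mm between the faces; at most 0.036). It moves only as the lever is pumped, 4 to 10 mm a full stroke (down and back up), and stays; it pushes the plate along the bars to the fixed jaw, then tightens and stops advancing (within 1 mm a stroke) at about 0.024, its sprung insert having given 1 to 3 mm
- lever (a joint): angle of the pump lever, rad: 0 = up at rest, 0.62 = pushed right down to its stop. A spring brings it back up when released. Pushing it down takes about 4 N at the top to 7 N at the bottom of a stroke, and up to about 15 N once the jaw is tight
- lever_knob (a point): top of the 30 mm black ball at the end of the pump lever, 170 mm from the hinge, 200 mm above the bench at rest, 98 mm when fully down: press it straight down from above. At rest the lever slopes up by 0.35 rad towards the knob. Axes as the lever
- plate: loose steel sizing plate, 60 x 118 x 12 mm (x, y, z), 0.35 to 0.65 kg, with four graded through holes in a row along y; origin at the centre of its underside, z up, y along the row towards the smallest hole. It may lie in the vice either way round
- small_hole (a point): centre of the mouth (upper face) of the smallest of the plate's holes, 43 mm from the plate's middle along its +y; which rods pass it must be found by trying
- block: fixed brown wooden rod block, 112 x 130 x 45 mm high, with six upright round sockets 35 mm deep (floors 10 mm above the bench), each 3 mm wider than its own rod; origin under its middle. Sockets at (x, y) mm in the block's frame: rod_a (30, 41), rod_b (30, 0), rod_c (30, -41), rod_d (-30, 41), rod_e (-30, 0), rod_f (-30, -41)
- tray: loose square aluminium tray, 125 x 125 x 22 mm, wall and floor 4 mm; origin at the centre of its underside
- rod_a: brass rod, 25 mm thick, 100 mm long, standing upright in its socket in the block (65 mm show above the block); origin at the centre of its lower end, z along the rod; may be absent
- rod_b: brass rod, 22 mm thick, 100 mm long, standing upright in its socket in the block (65 mm show above the block); origin at the centre of its lower end, z along the rod; may be absent
- rod_c: brass rod, 19 mm thick, 100 mm long, standing upright in its socket in the block (65 mm show above the block); origin at the centre of its lower end, z along the rod; may be absent
- rod_d: brass rod, 15 mm thick, 100 mm long, standing upright in its socket in the block (65 mm show above the block); origin at the centre of its lower end, z along the rod
- rod_e: brass rod, 12.5 mm thick, 100 mm long, standing upright in its socket in the block (65 mm show above the block); origin at the centre of its lower end, z along the rod; may be absent
- rod_f: brass rod, 10 mm thick, 100 mm long, standing upright in its socket in the block (65 mm show above the block); origin at the centre of its lower end, z along the rod; may be absent
- rod_d_mid (a point): middle of rod_d, 50 mm from either end
- wax: blue wax block, 55 x 45 x 60 mm, beyond the work, a bystander; origin under its middle
- jar: glass jar, 72 mm across, 105 mm high, bystander; origin under its middle
- pot: blue stoneware pot with pens and scribers, 94 mm across, bystander; origin under its middle
- jaw_face: steel insert on the moving jaw, 98 mm wide, 40 mm high; origin at the middle of its gripping face, 63 mm above the bench, y towards the fixed jaw
- seat (a point): point 70 mm above the vice's origin, level with the tops of two steel parallel bars (8 mm wide, 104 mm long along y, at x = +21 and -21 mm, y = -48 to 56) that stand between the jaws on the bed (25 mm high). The plate lies on them, its long side along y. The gap's x ends are open. Axes as the vice
Not all that is in view belongs to the job. What is shaped like the rod_c but turquoise or white is not meant.

How it is judged:
By the outcome, as a careful person would: the job done as asked, in the order asked, and still so for the second after the job is handed in, with the robot touching nothing.
Of rod_a, rod_b, rod_c, rod_e, rod_f only 3 to 5 are there at a start; the rules pass over those that are not, and their reading is None.
At some moment in a run one of tray may be knocked a few centimetres aside while the robot is not near it.
It also fails if it takes over 210 s, if anything falls off the work surface, if the arm or the gripper's body presses on something with over 40 N, if the wrist force passes 120 N, or if a joint passes its speed limit or range.

## Working session

There is one attempt and no reset: what is moved stays moved. The work goes in short steps, Python scripts to look and compute and a shell command to move; the robot and the scene stay as the last step left them, time stands still between calls to the robot, and variables do not carry over. Pictures are saved under pics/ and viewed, and the job is handed in when it is done.

```bash
ls; mkdir -p pics; python3 - <<'E'
from station import manip
import cv2
s=manip.sense(); print(s['time'],s['tool_pos'],s['eef_rot'],s['finger_gap'],s['force'])
for n in ['scene','top','wrist']:
    p=manip.snapshot(n); print(n,p['shot'],p['K'],p['R'],p['t'])
    cv2.imwrite(f'pics/{n}0.png',cv2.resize(p['frame'][:,:,::-1],None,fx=1.5,fy=1.5,interpolation=cv2.INTER_CUBIC))
E
```

```text
pics
0.0 [0.24764586 0.68088221 0.21777406] [[-9.39805696e-01  3.41709087e-01 -3.90782119e-04]
 [ 3.41709284e-01  9.39804556e-01 -1.47047302e-03]
 [-1.35215179e-04 -1.51549280e-03 -9.99998842e-01]] 0.09260836198932532 [-0.66221202 -0.72581684  0.33769069]
scene 1 [[375.67251539   0.         259.59020446]
 [  0.         375.67251539 191.4173657 ]
 [  0.           0.           1.        ]] [[-0.08143255  0.99665274 -0.00721491]
 [ 0.67364016  0.04970243 -0.73738633]
 [-0.73455951 -0.0649075  -0.67543271]] [ 0.04705159 -0.29869552  1.4851446 ]
top 2 [[472.94270801   0.         258.19279206]
 [  0.         472.94270801 196.63515915]
 [  0.           0.           1.        ]] [[-0.00905718 -0.9997009  -0.02271742]
 [-0.9815476   0.01322759 -0.19075991]
 [ 0.19100335  0.02057048 -0.98137382]] [0.02225969 0.63698472 1.41131631]
wrist 3 [[297.31863964   0.         251.72098205]
 [  0.         297.31863964 190.21136868]
 [  0.           0.           1.        ]] [[ 3.41632365e-01  9.39833656e-01 -1.60562689e-04]
 [ 9.11197007e-01 -3.31180996e-01  2.45028899e-01]
 [ 2.30233231e-01 -8.38561066e-02 -9.69515762e-01]] [-0.72555871 -0.02791945  0.39003773]
```

View pics/scene0.png

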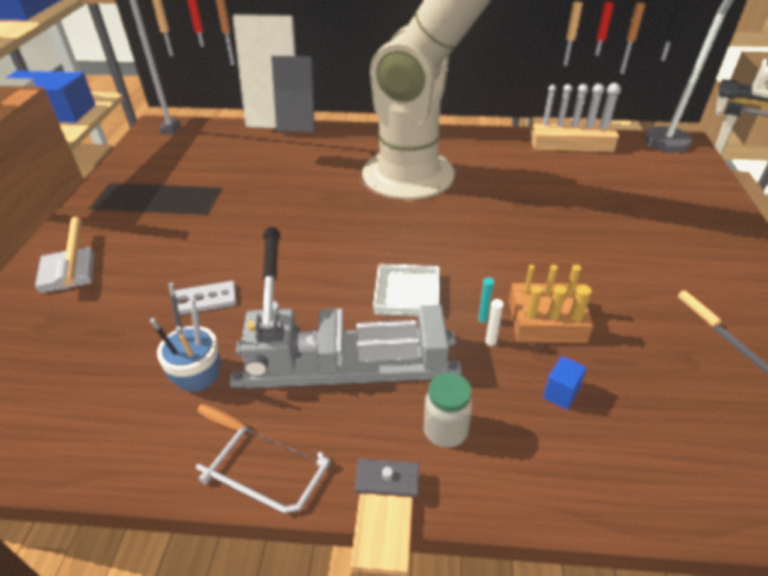

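View pics/top0.png

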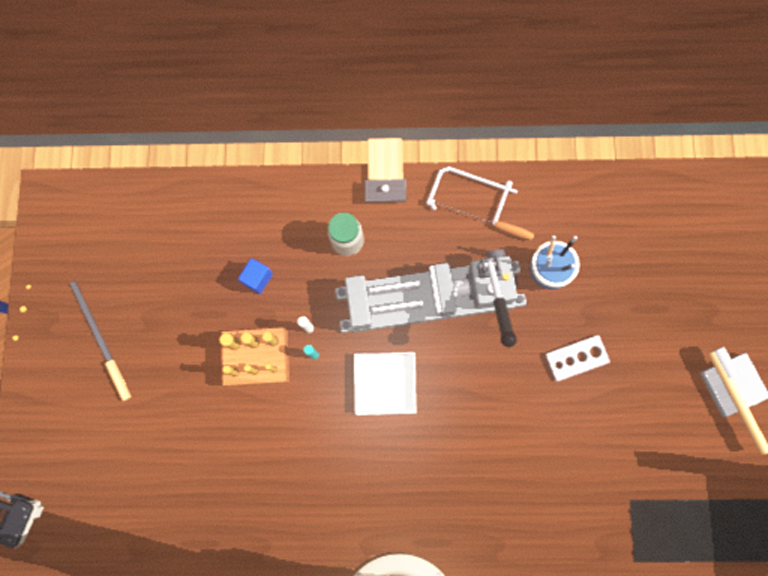

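View pics/wrist0.png

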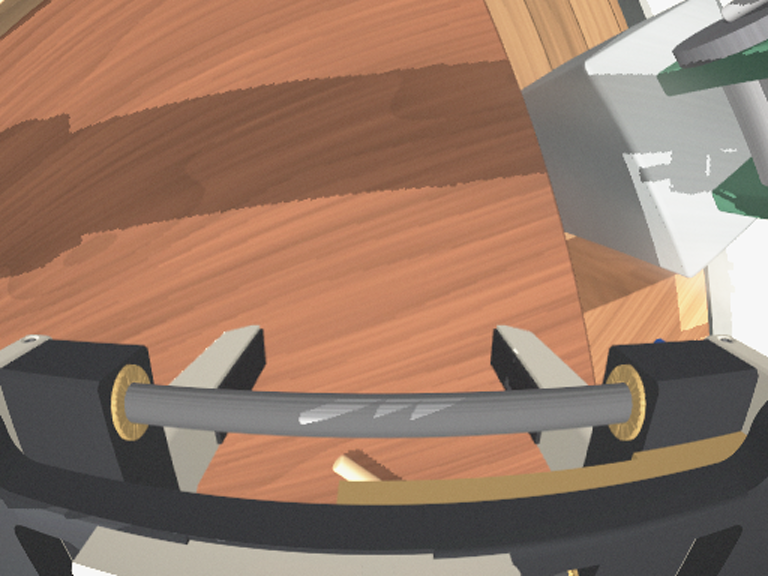

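```bash
cat > h.py <<'E'
from station import manip
import cv2, numpy as np
from scipy.optimize import least_squares
def proj(p,X):
    X=np.atleast_2d(X).astype(float); c=X@p['R'].T+p['t']
    return c[:,:2]/c[:,2:]*[p['K'][0,0],p['K'][1,1]]+[p['K'][0,2],p['K'][1,2]]
def back(p,uv,z):
    d=p['R'].T@(np.linalg.inv(p['K'])@[uv[0],uv[1],1.]); o=-p['R'].T@p['t']
    return o+d*(z-o[2])/d[2]
def projw(p,X):
    X=np.atleast_2d(X).astype(float); c=X@p['R'].T+p['t']
    r=np.hypot(c[:,0],c[:,1]); th=np.arctan2(r,c[:,2]); f=p['K'][0,0]
    return c[:,:2]/r[:,None]*th[:,None]*f+[p['K'][0,2],p['K'][1,2]]
def backw(p,uv,z):
    d=(np.array(uv)-[p['K'][0,2],p['K'][1,2]])/p['K'][0,0]; th=np.hypot(*d)
    v=np.array([*(d/max(th,1e-9)*np.sin(th)),np.cos(th)]); d=p['R'].T@v; o=-p['R'].T@p['t']
    return o+d*(z-o[2])/d[2]
def crop(p,b,name,f=6):
    x0,y0,x1,y1=b
    cv2.imwrite('pics/'+name,cv2.resize(p['frame'][y0:y1,x0:x1,::-1],None,fx=f,fy=f,interpolation=cv2.INTER_CUBIC))
def rz(a): return np.array([[np.cos(a),-np.sin(a),0],[np.sin(a),np.cos(a),0],[0,0,1]])
E
python3 - <<'E'
from h import *
p=manip.snapshot('top')
crop(p,(140,160,270,270),'t1.png'); crop(p,(220,160,350,240),'t2.png');crop(p,(350,210,420,265),'t3.png',9)
for q in ['plate','block','vice','tray','lever_knob','jaw_face','rod_a','rod_d','wax','jar','pot']:
    print(q,[(np.round(d['box'],1).tolist(),round(d['confidence'],2)) for d in manip.find_in(q,p)][:6])
s=manip.snapshot('scene')
crop(s,(320,160,410,240),'s1.png',8)
E
```

```text
plate [([363.4, 222.9, 405.8, 253.3], 0.63)]
block [([148.9, 219.2, 197.0, 258.0], 0.57)]
vice [([222.0, 165.0, 348.5, 231.4], 0.94)]
tray [([158.9, 223.8, 172.4, 231.7], 0.69), ([238.4, 235.8, 276.3, 275.0], 0.66), ([286.8, 183.1, 291.2, 188.0], 0.6), ([171.8, 219.6, 185.2, 230.5], 0.44)]
lever_knob [([321.8, 171.1, 344.7, 232.5], 0.92), ([147.6, 218.4, 161.5, 231.2], 0.29)]
jaw_face [([287.0, 177.8, 296.3, 211.5], 0.51), ([328.5, 174.1, 344.3, 229.5], 0.32)]
rod_a [([173.4, 219.3, 183.3, 231.3], 0.52), ([198.1, 209.7, 211.3, 223.4], 0.46), ([200.8, 231.4, 213.6, 240.1], 0.38)]
rod_d [([173.4, 219.3, 183.3, 231.3], 0.52), ([198.1, 209.7, 211.3, 223.4], 0.46), ([200.8, 231.4, 213.6, 240.1], 0.38)]
wax [([158.3, 170.5, 181.2, 192.8], 0.54)]
jar []
pot [([354.3, 157.2, 384.9, 191.7], 0.83)]
```

View pics/t1.png

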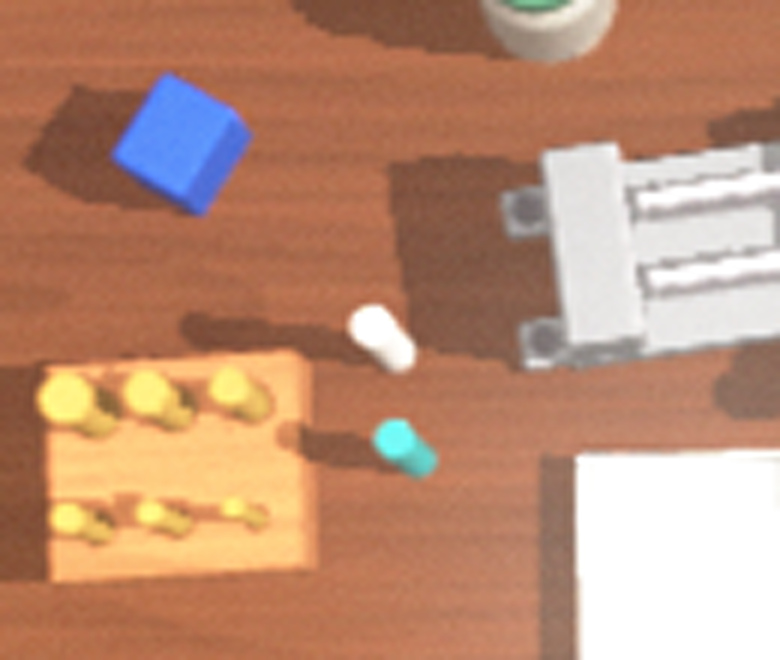

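View pics/t2.png

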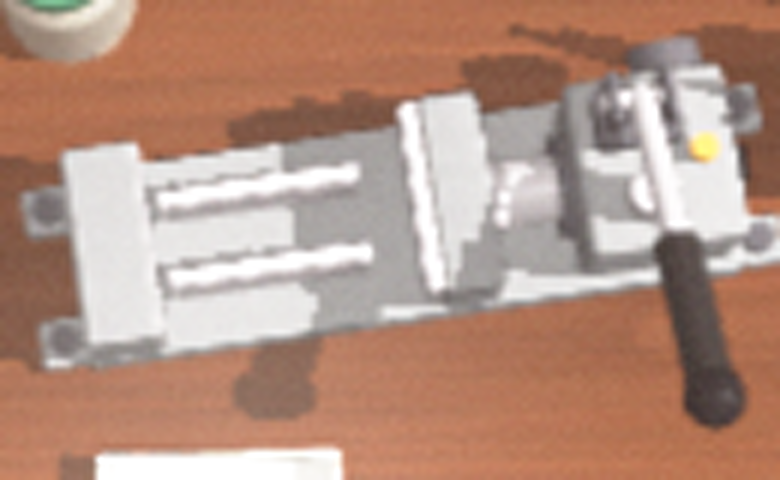

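View pics/t3.png

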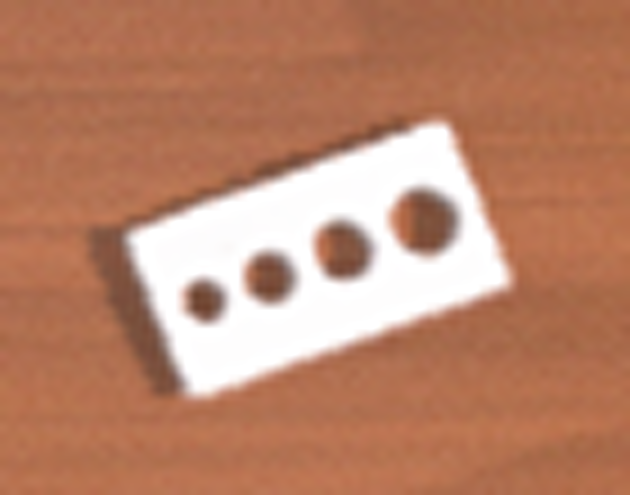

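View pics/s1.png

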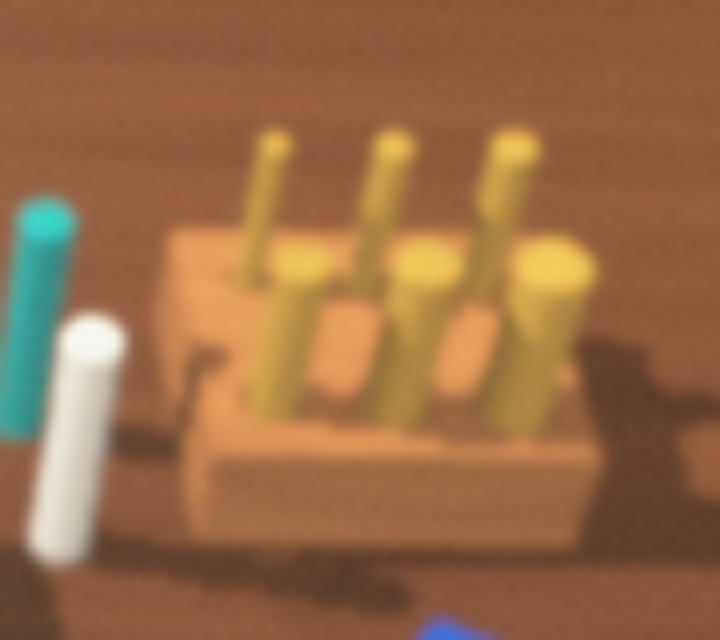

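```bash
cat >> h.py <<'E'
def px(c,off,f): return (np.array(c)+.5)/f-.5+np.array(off)
E
python3 - <<'E'
from h import *
p=manip.snapshot('top')
def show(n,cs,off,f,z):
    P=np.array([back(p,px(c,off,f),z) for c in cs]); print(n,np.round(P[:,:2]*1000,1).tolist()); return P
P=show('plate corners',[(125,237),(445,122),(512,283),(192,397)],(350,210),9,.012)
print('c',P.mean(0), [np.linalg.norm(P[i]-P[i-1]) for i in range(4)])
H=show('holes',[(205,300),(270,277),(343,249),(425,220)],(350,210),9,.012)
d=H[0]-H[3]; print('yaw row', np.arctan2(d[1],d[0]),[np.linalg.norm(H[i]-H[i-1]) for i in (1,2,3)])
J=show('fixed jaw',[(62,152),(137,143),(162,340),(88,345)],(220,160),6,.084)
print([np.linalg.norm(J[i]-J[i-1]) for i in range(4)])
B=show('bars',[(158,203),(358,172),(168,280),(370,250)],(220,160),6,.070)
d=B[0]-B[1];print(np.linalg.norm(d),np.arctan2(d[1],d[0]));d=B[2]-B[3];print(np.linalg.norm(d),np.arctan2(d[1],d[0]), np.linalg.norm(B[0]-B[2]))
M=show('mov jaw face',[(400,105),(438,290)],(220,160),6,.083)
K=show('knob',[(716,395)],(220,160),6,.19)
R=show('rod tops',[(67,397),(148,392),(233,387),(70,519),(152,515),(233,508)],(140,160),6,.110)
print(np.linalg.norm(R[0]-R[2]),np.linalg.norm(R[3]-R[5]),np.linalg.norm(R[0]-R[3]),np.linalg.norm(R[2]-R[5]))
d=R[0]-R[2];print(np.arctan2(d[1],d[0]))
T=show('tray',[(354,353),(415,352),(416,413),(354,415)],(0,0),1.5,.022); print(T.mean(0),[np.linalg.norm(T[i]-T[i-1]) for i in range(4)])
E
```

```text
plate corners [[516.3, -314.7], [555.5, -428.8], [498.6, -448.3], [460.2, -335.1]]
c [ 0.5076402 -0.3817434  0.012    ] [np.float64(0.05960688802045846), np.float64(0.12062167902716549), np.float64(0.06012478068997473), np.float64(0.11958783587932567)]
holes [[493.9, -341.4], [501.7, -364.5], [511.2, -390.4], [521.0, -419.6]]
yaw row 1.9048648135128008 [np.float64(0.024320228564299006), np.float64(0.027648973615961556), np.float64(0.030776385486747045)]
fixed jaw [[670.8, 101.5], [675.0, 62.9], [572.5, 50.5], [570.4, 88.1]]
[np.float64(0.10132532712258734), np.float64(0.0388409057687126), np.float64(0.10327891247047388), np.float64(0.0376404366595765)]
bars [[646.2, 52.9], [661.2, -50.7], [605.8, 47.9], [620.1, -56.1]]
0.1046763300197035 1.7140690063832726
0.10505060722462374 1.7074378289952716 0.0407697715031271
mov jaw face [[693.4, -72.6], [596.6, -89.9]]
knob [[527.3, -212.4]]
rod tops [[543.4, 336.2], [545.4, 295.7], [547.4, 253.2], [482.7, 332.6], [484.2, 291.9], [487.2, 251.8]]
0.08303875654557984 0.08088282883759063 0.060848999049172674 0.06024240785569806
1.61916289593393
tray [[522.1, 87.6], [522.7, -40.6], [396.4, -40.6], [393.5, 87.6]]
[0.45867275 0.02347718 0.022     ] [np.float64(0.12855480979476222), np.float64(0.12817503493179755), np.float64(0.12633476288970177), np.float64(0.12819469987440482)]
```

```bash
cat > go.py <<'E'
import sys
from h import *
from scipy.spatial.transform import Rotation as Ro
# usage: go.py x y z yang_deg  (mm; direction of tool y in world, tool straight down)
s=manip.sense(); x,y,z=[float(v) for v in sys.argv[1:4]]
R0=np.array(s['eef_rot']); p0=np.array(s['tool_pos'])*1000
cur=np.degrees(np.arctan2(R0[1,1],R0[0,1]))
a=np.radians(float(sys.argv[4]) if len(sys.argv)>4 else cur)
Y=np.array([np.cos(a),np.sin(a),0]);Z=np.array([0,0,-1.]);X=np.cross(Y,Z);R1=np.c_[X,Y,Z]
rv=Ro.from_matrix(R0.T@R1).as_rotvec()
d=np.array([x,y,z])-p0
print('t',round(s['time'],2),'pos',np.round(p0,1),'yang',round(cur,2),'gap',round(s['finger_gap']*1000,1),'F',np.round(s['force'],1))
print('turn rotvec',np.round(rv,4),'then shift(tool)',np.round(R1.T@d,1),'| shift w/o turn',np.round(R0.T@d,1),'rows>=',int(np.ceil(np.abs(R1.T@d).max()/50)))
E
python3 go.py 508 -382 250 18.96
```

```text
t 0.85 pos [247.8 681.3 218.7] yang 70.02 gap 92.9 F [ 1.  -0.5  0.2]
turn rotvec [0.     0.     0.8911] then shift(tool) [-1090.2   -99.4   -31.3] | shift w/o turn [-608.  -910.4  -31.3] rows>= 22
```

```bash
python3 -m creep '[[[0,0,-10,0,0,0.149,93],[0,0,-10,0,0,0.149,93],[0,0,-10,0,0,0.149,93],[0,0,0,0,0,0.149,93],[0,0,0,0,0,0.149,93],[0,0,0,0,0,0.147,93]]]'; python3 go.py 440 200 250 18.96
```

```text
time: 1.45
tool_pos: [0.2477, 0.6814, 0.2488]
eef_rot: [[-0.318, 0.948, 0.0], [0.948, 0.318, 0.0], [0.0, 0.0, -1.0]]
force: [-0.5, 0.4, 0.1]
finger_gap: 0.0931
t 1.45 pos [247.7 681.4 248.8] yang 18.57 gap 93.1 F [-0.5  0.4  0.1]
turn rotvec [ 0.0001 -0.0002 -0.0069] then shift(tool) [-517.7   25.5   -1.2] | shift w/o turn [-517.6   29.    -1.3] rows>= 11
```

```bash
python3 -m creep '[[[-47,2.5,0,0,0,-0.007,93],[-47,2.5,0,0,0,0,93],[-47,2.5,0,0,0,0,93],[-47,2.5,0,0,0,0,93],[-47,2.5,0,0,0,0,93],[-47,2.5,0,0,0,0,93],[-47,2.5,0,0,0,0,93],[-47,2.5,0,0,0,0,93],[-47,2.5,0,0,0,0,93],[-47,2.5,0,0,0,0,93],[-47,0,0,0,0,0,93]]]'; python3 go.py 508 -382 250 18.96
```

```text
time: 2.55
tool_pos: [0.4428, 0.1999, 0.249]
eef_rot: [[-0.331, 0.944, 0.001], [0.944, 0.331, 0.001], [0.0, 0.001, -1.0]]
force: [1.6, 0.5, 0.2]
finger_gap: 0.093
t 2.55 pos [442.8 199.9 249. ] yang 19.32 gap 93.0 F [1.6 0.5 0.2]
turn rotvec [ 0.0011 -0.0003  0.0063] then shift(tool) [-571.6 -127.4   -1. ] | shift w/o turn [-570.7 -131.    -1.3] rows>= 12
```

```bash
python3 -m creep '[[[-48,-10.6,0,0,0,0,93],[-48,-10.6,0,0,0,0,93],[-48,-10.6,0,0,0,0,93],[-48,-10.6,0,0,0,0,93],[-48,-10.6,0,0,0,0,93],[-48,-10.6,0,0,0,0,93],[-48,-10.6,0,0,0,0,93],[-48,-10.6,0,0,0,0,93],[-48,-10.6,0,0,0,0,93],[-48,-10.6,0,0,0,0,93],[-48,-10.6,0,0,0,0,93],[-43,-10.6,0,0,0,0,93]]]'; python3 go.py 508 -382 250 18.96
python3 - <<'E'
from h import *
p=manip.snapshot('wrist'); np.save('w.npy',p['frame'])
cv2.imwrite('pics/w1.png',cv2.resize(p['frame'][:,:,::-1],None,fx=1.5,fy=1.5))
s=manip.sense();R=np.array(s['eef_rot']);print('cam in tool',R.T@(-p['R'].T@p['t']-s['tool_pos']), p['R']@R)
c=np.array([.5076,-.3817,0]);print(projw(p,[c+rz(.331)@np.array([sx*.03,sy*.059,.012]) for sx,sy in((1,1),(1,-1),(-1,-1),(-1,1))])*1.5)
E
```

```text
time: 3.75
tool_pos: [0.5109, -0.3819, 0.2488]
eef_rot: [[-0.33, 0.944, 0.001], [0.944, 0.33, -0.0], [-0.001, 0.0, -1.0]]
force: [-0.6, -0.0, -1.1]
finger_gap: 0.0926
t 3.75 pos [ 510.9 -381.9  248.8] yang 19.29 gap 92.6 F [-0.6 -0.  -1.1]
turn rotvec [0.0004 0.0006 0.0058] then shift(tool) [ 0.8 -2.7 -1.2] | shift w/o turn [ 0.9 -2.7 -1.2] rows>= 1
cam in tool [ 0.07497807  0.00263958 -0.16706458] [[ 0.00576095  0.99998152 -0.00194402]
 [-0.97106504  0.00513019 -0.23876005]
 [-0.23874567  0.00326326  0.97107665]]
[[407.9315348  185.05084032]
 [405.60446393 310.83125462]
 [342.44957791 310.47927171]
 [341.23651756 184.73789261]]
```

View pics/w1.png

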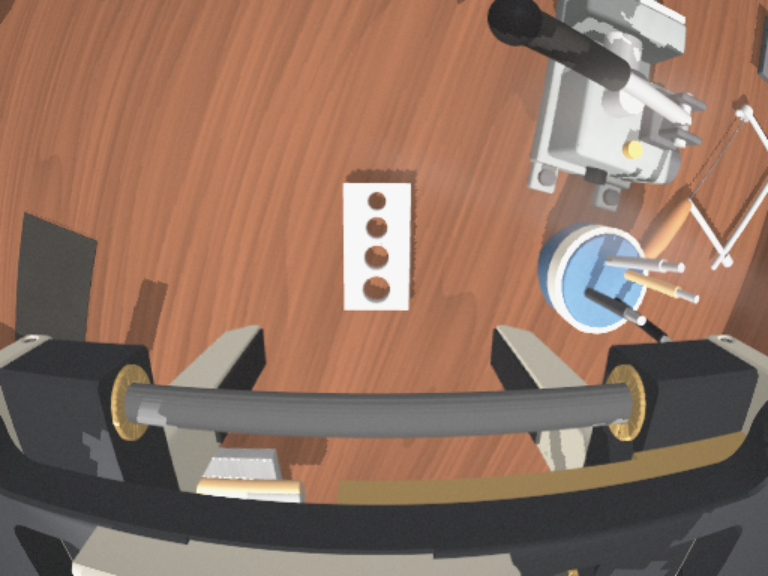

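```bash
python3 - <<'E'
from h import *
p=manip.snapshot('top'); q=manip.snapshot('scene')
print([back(p,(369.5,175),z) for z in (.0,.1)])
for d in manip.find_in('pot',q)[:1]: print(d['box'],[back(q,((d['box'][0]+d['box'][2])/2,d['box'][3]),0)])
crop(p,(340,140,420,260),'t4.png',5)
for uv in [(369,157),(384,158),(379,178)]: print([np.round(back(p,uv,z),3).tolist() for z in (.1,.15)])
E
```

```text
[array([ 0.71610093, -0.34699444,  0.        ]), array([ 0.69219757, -0.3249785 ,  0.1       ])]
[104.4, 194.8, 146.3, 261.5] [array([ 0.73565054, -0.33359553,  0.        ])]
[[0.749, -0.327, 0.1], [0.735, -0.315, 0.15]]
[[0.745, -0.372, 0.1], [0.731, -0.359, 0.15]]
[[0.682, -0.353, 0.1], [0.671, -0.341, 0.15]]
```

View pics/t4.png

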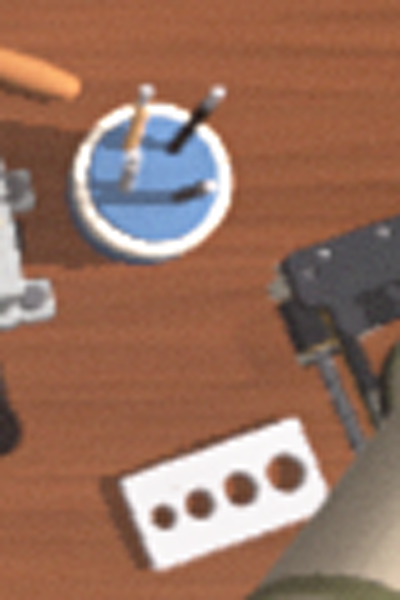

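```bash
python3 -m creep '[[[0.5,-1.6,45,0,0,0.006,93],[0,0,48,0,0,0,93],[0,0,48,0,0,0,93],[0,0,48,0,0,0,93],[0,0,36,0,0,0,93],[0,0,14,0,0,0,93],[0,0,6,0,0,0,93],[0,0,0,0,0,0,40],[0,0,0,0,0,0,40],[0,0,0,0,0,0,40],[0,0,0,0,0,0,40],[0,0,0,0,0,0,40]]]' 50; python3 go.py 509 -381.5 4 18.96
```

```text
time: 5.15
tool_pos: [0.5094, -0.3797, 0.0046]
eef_rot: [[-0.325, 0.946, 0.001], [0.946, 0.325, -0.001], [-0.001, 0.001, -1.0]]
force: [-0.6, -0.5, 6.9]
finger_gap: 0.0591
t 5.15 pos [ 509.4 -379.7    4.6] yang 18.97 gap 59.1 F [-0.6 -0.5  6.9]
turn rotvec [0.0007 0.001  0.0001] then shift(tool) [-1.5 -1.   0.6] | shift w/o turn [-1.5 -1.   0.6] rows>= 1
```

```bash
python3 -m creep '[[[0,0,-30,0,0,0,40],[0,0,-45,0,0,0,40],[0,0,-45,0,0,0,40],[0,0,-45,0,0,0,40],[0,0,-45,0,0,0,40],[0,0,-35,0,0,0.064,40],[0,0,0,0,0,0.065,40],[0,0,0,0,0,0.064,40],[0,0,0,0,0,0,40]]]' 60; python3 go.py 633.7 -8.6 250 7.9
```

```text
time: 6.05
tool_pos: [0.5087, -0.3787, 0.2484]
eef_rot: [[-0.137, 0.991, -0.001], [0.991, 0.137, 0.001], [0.001, -0.001, -1.0]]
force: [0.0, 0.4, -5.0]
finger_gap: 0.0591
t 6.05 pos [ 508.7 -378.7  248.4] yang 7.87 gap 59.1 F [ 0.   0.4 -5. ]
turn rotvec [-0.0006 -0.0009 -0.0005] then shift(tool) [349.4 174.7  -1.6] | shift w/o turn [349.5 174.5  -1.4] rows>= 7
```

```bash
python3 -m creep '[[[30,15,0,0,0,0,40],[40,20,0,0,0,0,40],[40,20,0,0,0,0,40],[40,20,0,0,0,0,40],[40,20,0,0,0,0,40],[40,20,0,0,0,0,40],[40,20,0,0,0,0,40],[40,20,0,0,0,0,40],[30,-0.5,0,0,0,0,40],[9.5,0,0,0,0,0,40],[0,0,0,0,0,0,40]]]'; python3 go.py 633.7 -8.6 120 7.9
python3 - <<'E'
from h import *
p=manip.snapshot('wrist')
cv2.imwrite('pics/w2.png',cv2.resize(p['frame'][:,:,::-1],None,fx=1.5,fy=1.5))
def v(x,y,z): return np.array([.6333,-.0056,0])+rz(.138)@np.array([x,y,z])
print(projw(p,[v(.021,.056,.07),v(.021,-.048,.07),v(-.021,.056,.07),v(-.021,-.048,.07),v(-.052,.063,.084),v(.052,.063,.084)])*1.5)
E
```

```text
time: 7.15
tool_pos: [0.6134, -0.0102, 0.2479]
eef_rot: [[-0.142, 0.99, -0.002], [0.99, 0.142, 0.0], [0.001, -0.002, -1.0]]
force: [0.2, -0.0, -5.2]
finger_gap: 0.0592
t 7.15 pos [613.4 -10.2 247.9] yang 8.15 gap 59.2 F [ 0.2 -0.  -5.2]
turn rotvec [-0.0018 -0.0005  0.0044] then shift(tool) [ -1.2  20.4 127.9] | shift w/o turn [ -1.4  20.6 127.8] rows>= 3
[[432.43203351 190.44644532]
 [428.76316385 319.11521551]
 [378.01159551 189.7281978 ]
 [377.42542138 319.02302264]
 [336.01256429 181.01494333]
 [475.73473488 183.00055881]]
```

View pics/w2.png

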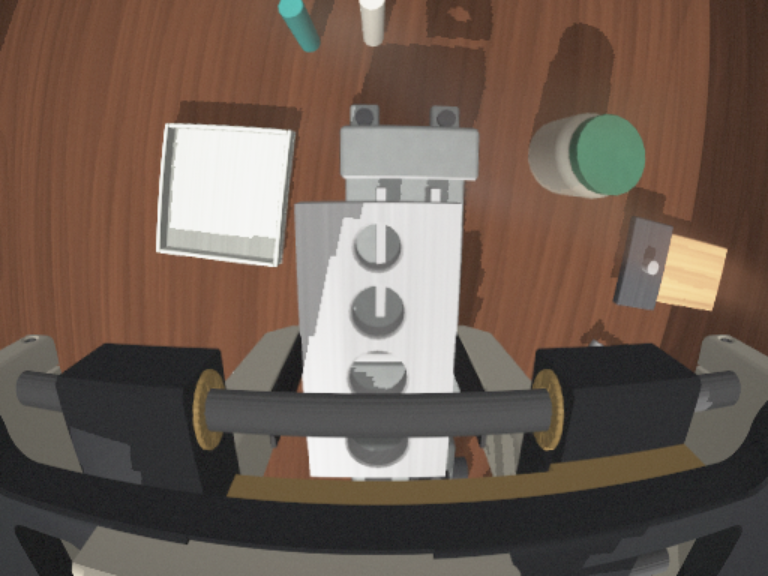

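```bash
python3 -m creep '[[[-1.3,21.5,0,0,0,0.0045,40],[0,0,40,0,0,0,40],[0,0,45,0,0,0,40],[0,0,45,0,0,0,40],[0,0,25,0,0,0,40],[0,0,8,0,0,0,40],[0,0,0,0,0,0,40]]]'; python3 go.py 634.7 -8.5 74.5 7.9
python3 - <<'E'
from h import *
p=manip.snapshot('wrist')
cv2.imwrite('pics/w3.png',cv2.resize(p['frame'][:,:,::-1],None,fx=1.5,fy=1.5))
p=manip.snapshot('top')
crop(p,(210,150,360,250),'t5.png',5)
E
```

```text
time: 7.9
tool_pos: [0.6353, -0.0123, 0.085]
eef_rot: [[-0.131, 0.991, -0.001], [0.991, 0.131, -0.001], [-0.001, -0.001, -1.0]]
force: [-0.7, 0.2, -5.4]
finger_gap: 0.0591
t 7.9 pos [635.3 -12.3  85. ] yang 7.54 gap 59.1 F [-0.7  0.2 -5.4]
turn rotvec [-0.0015  0.0008 -0.0063] then shift(tool) [ 3.9 -0.1 10.5] | shift w/o turn [ 3.9 -0.1 10.5] rows>= 1
```

View pics/w3.png

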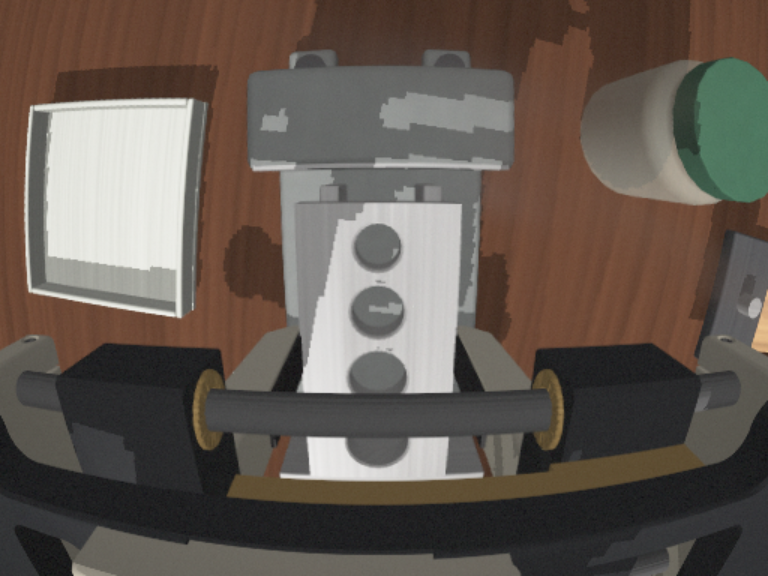

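```bash
python3 -m creep '[[[3.5,0,0,0,0,-0.006,40],[0,0,4,0,0,0,40],[0,0,4,0,0,0,40],[0,0,1.5,0,0,0,40],[0,0,1.5,0,0,0,40],[0,0,0,0,0,0,40]]]'; python3 go.py 634.7 -8.5 74.5 7.9
```

```text
time: 8.6
tool_pos: [0.6351, -0.0068, 0.0747]
eef_rot: [[-0.139, 0.99, 0.0], [0.99, 0.139, 0.0], [0.0, 0.0, -1.0]]
force: [-1.0, 0.5, -4.2]
finger_gap: 0.0588
t 8.6 pos [635.1  -6.8  74.7] yang 7.99 gap 58.8 F [-1.   0.5 -4.2]
turn rotvec [ 0.     -0.0001  0.0016] then shift(tool) [-1.6 -0.6  0.2] | shift w/o turn [-1.6 -0.6  0.2] rows>= 1
```

Just starting contact. Ease down a little more.

```bash
python3 -m creep '[[[0,0,0.8,0,0,0,40],[0,0,0.8,0,0,0,40],[0,0,0,0,0,0,40]]]'; python3 - <<'E'
from h import *
p=manip.snapshot('scene'); crop(p,(140,190,320,270),'s2.png',4)
E
```

```text
time: 8.9
tool_pos: [0.6351, -0.0068, 0.0746]
eef_rot: [[-0.139, 0.99, 0.001], [0.99, 0.139, 0.001], [0.001, 0.001, -1.0]]
force: [-5.3, 1.4, 12.6]
finger_gap: 0.0588
```

View pics/s2.png

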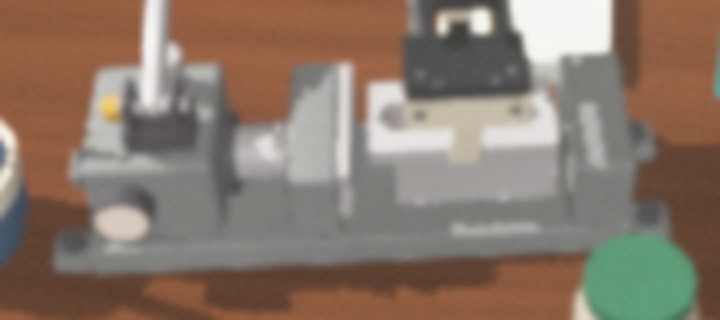

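```bash
python3 -m creep '[[[0,0,0,0,0,0,80],[0,0,0,0,0,0,85],[0,0,-5,0,0,0,85],[0,0,-30,0,0,0,85],[0,0,-48,0,0,0,50],[0,0,-48,0,0,0,0],[0,0,-45,0,0,0,0],[0,0,0,0,0,0,0]]]' 20; python3 go.py 521.5 -213.2 240 7.9
python3 - <<'E'
from h import *
p=manip.snapshot('wrist')
cv2.imwrite('pics/w4.png',cv2.resize(p['frame'][:,:,::-1],None,fx=1.5,fy=1.5))
E
```

```text
time: 9.75
tool_pos: [0.6381, -0.0077, 0.2556]
eef_rot: [[-0.138, 0.99, 0.01], [0.99, 0.138, 0.001], [-0.001, 0.01, -1.0]]
force: [0.4, -0.1, -0.2]
finger_gap: 0.0575
t 9.75 pos [638.1  -7.7 255.6] yang 7.96 gap 57.5 F [ 0.4 -0.1 -0.2]
turn rotvec [0.0101 0.0008 0.001 ] then shift(tool) [-187.5 -143.8   15.6] | shift w/o turn [-187.3 -144.1   14.3] rows>= 4
```

View pics/w4.png

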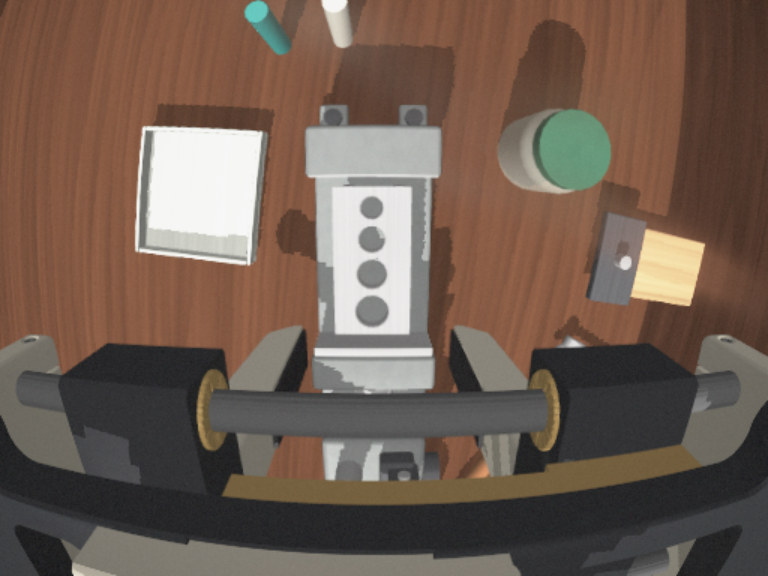

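```bash
python3 -m creep '[[[-37.5,-28.8,0,0.01,0,0.001,0],[-37.5,-28.8,0,0,0,0,0],[-37.5,-28.8,0,0,0,0,0],[-37.5,-28.8,0,0,0,0,0],[-37.5,-28.8,0,0,0,0,0],[0,0,10,0,0,0,0],[0,0,5,0,0,0,0]]]'; python3 go.py 521.5 -213.2 205 7.9
python3 - <<'E'
from h import *
p=manip.snapshot('top');crop(p,(300,140,400,260),'t6.png',5)
p=manip.snapshot('wrist')
cv2.imwrite('pics/w5.png',cv2.resize(p['frame'][:,:,::-1],None,fx=1.5,fy=1.5))
E
```

```text
time: 10.5
tool_pos: [0.5171, -0.2131, 0.2339]
eef_rot: [[-0.135, 0.991, -0.012], [0.991, 0.135, -0.001], [0.001, -0.012, -1.0]]
force: [0.8, 0.2, -0.4]
finger_gap: 0.0013
t 10.5 pos [ 517.1 -213.1  233.9] yang 7.79 gap 1.3 F [ 0.8  0.2 -0.4]
turn rotvec [-0.0115 -0.0008 -0.002 ] then shift(tool) [-0.7  4.3 28.9] | shift w/o turn [-0.7  4.7 28.8] rows>= 1
```

View pics/t6.png

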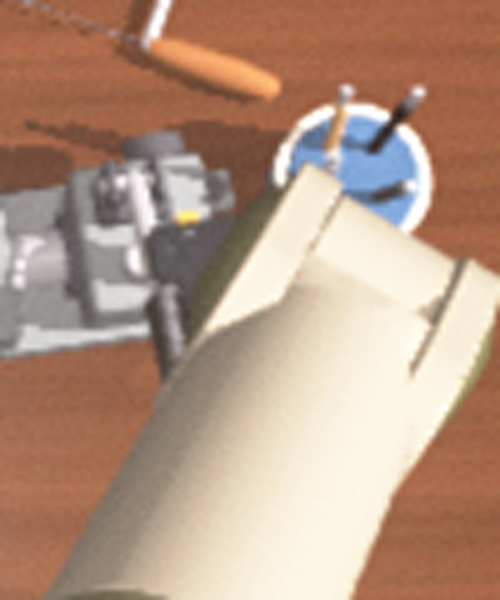

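View pics/w5.png

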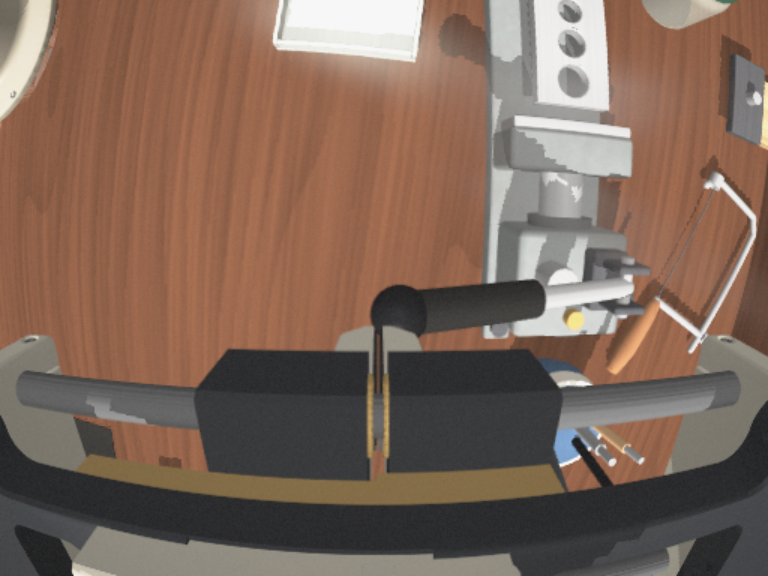

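```bash
python3 - <<'E'
from h import *
p=manip.snapshot('wrist')
def v(x,y,z): return np.array([.6338,-.0056,0])+rz(.139)@np.array([x,y,z])
s=manip.sense();print(s['tool_pos'])
print(projw(p,[v(-.1347,-.190,.186),v(-.1347,-.175,.186),v(-.1497,-.19,.186),v(-.1397,-.19,.2)])*1.5)
E
python3 -m creep '[[[0,2.5,15,0,0,0,0],[0,0,15,0,0,0,0],[0,0,10,0,0,0,0],[0,0,20,0,0,0,0]]]';python3 go.py 521.5 -213.2 98 7.9
```

```text
[ 0.51859814 -0.21101589  0.2341752 ]
[[395.91490562 318.47631475]
 [396.27407978 289.85365746]
 [366.33183281 318.35266543]
 [386.2315014  327.65512748]]
time: 11.05
tool_pos: [0.5207, -0.2115, 0.1754]
eef_rot: [[-0.14, 0.99, -0.009], [0.99, 0.14, -0.001], [-0.0, -0.009, -1.0]]
force: [-3.8, -0.4, 5.3]
finger_gap: 0.0005
t 11.05 pos [ 520.7 -211.5  175.4] yang 8.03 gap 0.5 F [-3.8 -0.4  5.3]
turn rotvec [-0.0094  0.0002  0.0023] then shift(tool) [-1.8  0.6 77.4] | shift w/o turn [-1.8  1.3 77.4] rows>= 2
```

```bash
python3 -m creep '[[[1,0,20,0,0,0,0],[0,0,20,0,0,0,0],[0,0,20,0,0,0,0],[0,0,12,0,0,0,0],[0,0,4,0,0,0,0],[0,0,0,0,0,0,0]]]';python3 go.py 521.5 -210 98 7.9
```

```text
time: 11.65
tool_pos: [0.521, -0.2107, 0.0992]
eef_rot: [[-0.14, 0.99, -0.008], [0.99, 0.14, -0.001], [-0.0, -0.008, -1.0]]
force: [1.9, 1.7, 6.8]
finger_gap: 0.0004
t 11.65 pos [ 521.  -210.7   99.2] yang 8.03 gap 0.4 F [1.9 1.7 6.8]
turn rotvec [-0.0083  0.0002  0.0022] then shift(tool) [0.6 0.6 1.2] | shift w/o turn [0.6 0.6 1.2] rows>= 1
```

```bash
python3 -m creep '[[[0,0,1,0,0,0,0],[0,0,0.7,0,0,0,0],[0,0,0,0,0,0,0]]]';python3 go.py 521.5 -210 98 7.9
```

```text
time: 11.95
tool_pos: [0.5211, -0.2106, 0.0982]
eef_rot: [[-0.14, 0.99, -0.007], [0.99, 0.14, -0.001], [-0.0, -0.007, -1.0]]
force: [2.0, 1.9, 6.9]
finger_gap: 0.0007
t 11.95 pos [ 521.1 -210.6   98.2] yang 8.03 gap 0.7 F [2.  1.9 6.9]
turn rotvec [-0.0075  0.0004  0.0023] then shift(tool) [0.6 0.5 0.2] | shift w/o turn [0.6 0.5 0.2] rows>= 1
```

```bash
python3 -m creep '[[[0,0,-20,0,0,0,0],[0,0,-25,0,0,0,0],[0,0,-25,0,0,0,0],[0,0,-25,0,0,0,0],[0,0,-15,0,0,0,0],[0,0,0,0,0,0,0]]]';python3 go.py 521.5 -210 208 7.9
python3 - <<'E'
from h import *
p=manip.snapshot('wrist')
cv2.imwrite('pics/w6.png',cv2.resize(p['frame'][:,:,::-1],None,fx=1.5,fy=1.5))
E
```

```text
time: 12.55
tool_pos: [0.5216, -0.211, 0.2094]
eef_rot: [[-0.139, 0.99, -0.006], [0.99, 0.139, -0.002], [-0.001, -0.007, -1.0]]
force: [0.0, 0.2, -1.0]
finger_gap: 0.0006
t 12.55 pos [ 521.6 -211.   209.4] yang 8.0 gap 0.6 F [ 0.   0.2 -1. ]
turn rotvec [-0.0067  0.0012  0.0017] then shift(tool) [1.  0.  1.4] | shift w/o turn [1.  0.  1.4] rows>= 1
```

View pics/w6.png

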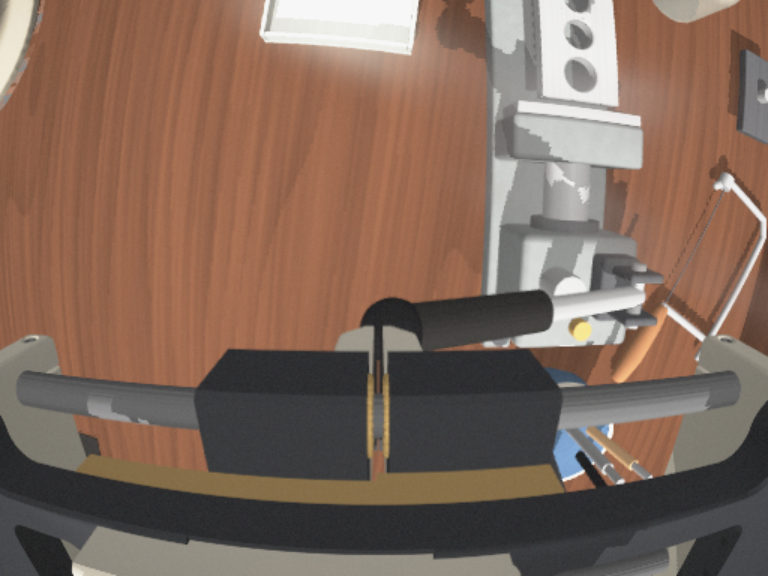

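```bash
python3 -m creep '[[[0,0,22,0,0,0,0],[0,0,25,0,0,0,0],[0,0,25,0,0,0,0],[0,0,25,0,0,0,0],[0,0,13,0,0,0,0],[0,0,2,0,0,0,0],[0,0,0,0,0,0,0]]]';python3 go.py 521.5 -210 98 7.9
```

```text
time: 13.3
tool_pos: [0.5201, -0.211, 0.097]
eef_rot: [[-0.138, 0.99, -0.008], [0.99, 0.138, -0.0], [0.001, -0.008, -1.0]]
force: [-3.0, 4.4, 31.1]
finger_gap: 0.0004
t 13.3 pos [ 520.1 -211.    97. ] yang 7.94 gap 0.4 F [-3.   4.4 31.1]
turn rotvec [-0.0077 -0.001   0.0007] then shift(tool) [ 0.8  1.5 -1. ] | shift w/o turn [ 0.8  1.5 -1. ] rows>= 1
```

```bash
python3 -m creep '[[[0,0,-22,0,0,0,0],[0,0,-30,0,0,0,0],[0,0,-30,0,0,0,0],[0,0,-30,0,0,0,0],[0,0,0,0,0,0,0],[0,0,22,0,0,0,0],[0,0,25,0,0,0,0],[0,0,25,0,0,0,0],[0,0,25,0,0,0,0],[0,0,13,0,0,0,0],[0,0,2.5,0,0,0,0],[0,0,0,0,0,0,0]]]';python3 go.py 521.5 -210 98 7.9
```

```text
time: 14.5
tool_pos: [0.5199, -0.2111, 0.0968]
eef_rot: [[-0.138, 0.99, -0.008], [0.99, 0.138, 0.0], [0.001, -0.008, -1.0]]
force: [-3.8, 4.9, 36.7]
finger_gap: 0.0003
t 14.5 pos [ 519.9 -211.1   96.8] yang 7.92 gap 0.3 F [-3.8  4.9 36.7]
turn rotvec [-0.0076 -0.0012  0.0004] then shift(tool) [ 0.9  1.8 -1.2] | shift w/o turn [ 0.9  1.8 -1.2] rows>= 1
```

```bash
python3 -m creep '[[[0,0,-22,0,0,0,0],[0,0,-30,0,0,0,0],[0,0,-30,0,0,0,0],[0,0,-30,0,0,0,0],[0,0,0,0,0,0,0]]]';python3 go.py 521.5 -210 208 7.9
python3 - <<'E'
from h import *
p=manip.snapshot('wrist')
crop(p,(310,0,450,130),'w7.png',5)
E
```

```text
time: 15.0
tool_pos: [0.5213, -0.2117, 0.2093]
eef_rot: [[-0.138, 0.99, -0.006], [0.99, 0.138, -0.002], [-0.001, -0.007, -1.0]]
force: [0.4, -0.0, -0.5]
finger_gap: 0.0
t 15.0 pos [ 521.3 -211.7  209.3] yang 7.94 gap 0.0 F [ 0.4 -0.  -0.5]
turn rotvec [-0.0066  0.0014  0.0007] then shift(tool) [1.7 0.4 1.3] | shift w/o turn [1.7 0.4 1.3] rows>= 1
```

View pics/w7.png

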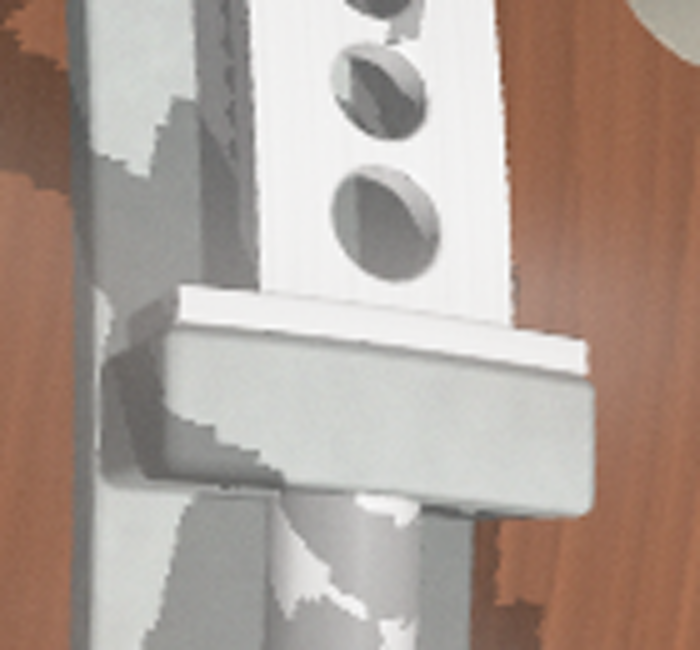

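```bash
python3 -m creep '[[[0,0,22,0,0,0,0],[0,0,25,0,0,0,0],[0,0,25,0,0,0,0],[0,0,25,0,0,0,0],[0,0,13,0,0,0,0],[0,0,1.2,0,0,0,0],[0,0,0,0,0,0,0],[0,0,-22,0,0,0,0],[0,0,-30,0,0,0,0],[0,0,-30,0,0,0,0],[0,0,-29.2,0,0,0,0],[0,0,0,0,0,0,0]]]';python3 - <<'E'
from h import *
p=manip.snapshot('wrist')
cv2.imwrite('pics/j4.png',p['frame'][:,:,::-1])
E
python3 -m creep '[[[0,0,22,0,0,0,0],[0,0,25,0,0,0,0],[0,0,25,0,0,0,0],[0,0,25,0,0,0,0],[0,0,13,0,0,0,0],[0,0,1.2,0,0,0,0],[0,0,0,0,0,0,0]]]'
python3 -m creep '[[[0,0,-22,0,0,0,0],[0,0,-30,0,0,0,0],[0,0,-30,0,0,0,0],[0,0,-29.2,0,0,0,0],[0,0,0,0,0,0,0]]]'
python3 - <<'E'
from h import *
p=manip.snapshot('wrist')
cv2.imwrite('pics/j5.png',p['frame'][:,:,::-1])
a=cv2.imread('pics/j4.png');b=p['frame'][:,:,::-1]
cv2.imwrite('pics/j45.png',cv2.resize(np.hstack([a[0:110,320:430],b[0:110,320:430]]),None,fx=3.5,fy=3.5,interpolation=cv2.INTER_CUBIC))
E
```

```text
time: 16.25
tool_pos: [0.5211, -0.2116, 0.2087]
eef_rot: [[-0.138, 0.99, -0.007], [0.99, 0.138, -0.002], [-0.001, -0.007, -1.0]]
force: [0.3, -0.8, 0.4]
finger_gap: 0.0006
time: 17.0
tool_pos: [0.5194, -0.2111, 0.0968]
eef_rot: [[-0.137, 0.99, -0.009], [0.991, 0.138, 0.0], [0.002, -0.009, -1.0]]
force: [-4.1, 4.7, 38.8]
finger_gap: 0.0005
time: 17.5
tool_pos: [0.5209, -0.2115, 0.2082]
eef_rot: [[-0.138, 0.99, -0.008], [0.99, 0.138, -0.002], [-0.001, -0.008, -1.0]]
force: [0.7, 0.7, -0.1]
finger_gap: 0.0004
```

View pics/j45.png

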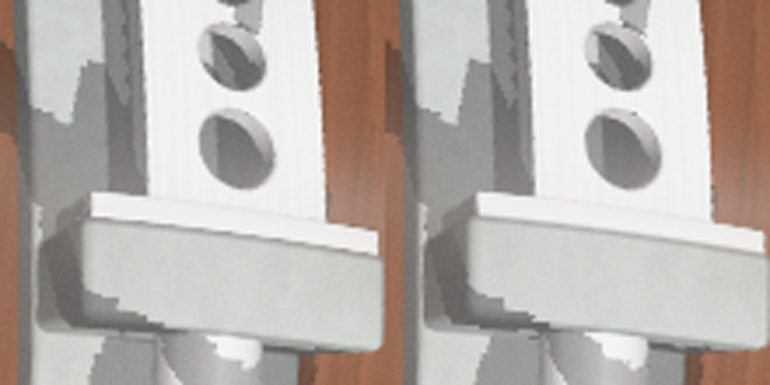

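```bash
python3 -m creep '[[[0,0,22,0,0,0,0],[0,0,25,0,0,0,0],[0,0,25,0,0,0,0],[0,0,25,0,0,0,0],[0,0,12.6,0,0,0,0],[0,0,0.4,0,0,0,0],[0,0,0,0,0,0,0]]]'
python3 -m creep '[[[0,0,-22,0,0,0,0],[0,0,-30,0,0,0,0],[0,0,-30,0,0,0,0],[0,0,-28,0,0,0,0],[0,0,0,0,0,0,0]]]'
python3 - <<'E'
from h import *
p=manip.snapshot('wrist')
g=lambda f:cv2.cvtColor(f,cv2.COLOR_BGR2GRAY).astype(np.float32)
a=g(cv2.imread('pics/j5.png'));b=g(np.ascontiguousarray(p['frame'][:,:,::-1]));c=g(cv2.imread('pics/j4.png'))
for n,i in (('5',a),('4',c)):
  print(n,'jaw',cv2.phaseCorrelate(i[48:105,340:430].copy(),b[48:105,340:430].copy()),'block',cv2.phaseCorrelate(i[140:240,320:420].copy(),b[140:240,320:420].copy()))
E
python3 go.py 600 250 260 7.9
```

```text
time: 18.25
tool_pos: [0.5193, -0.211, 0.097]
eef_rot: [[-0.138, 0.99, -0.009], [0.99, 0.138, 0.0], [0.001, -0.009, -1.0]]
force: [-2.5, 3.6, 29.6]
finger_gap: 0.0003
time: 18.75
tool_pos: [0.5208, -0.2114, 0.2077]
eef_rot: [[-0.138, 0.99, -0.008], [0.99, 0.138, -0.002], [-0.001, -0.009, -1.0]]
force: [0.3, -0.8, -0.4]
finger_gap: 0.0006
5 jaw ((0.27320478087072075, -0.04075088783541858), 1.0090939846745244) block ((0.2718737029867029, 0.342383566360553), 1.0010839839935304)
4 jaw ((0.6350364083405466, -0.07728540626546732), 1.0336529491565845) block ((0.6587944676865831, 0.6305609732236732), 0.9958364723205566)
t 18.8 pos [ 520.1 -210.9  206.1] yang 7.96 gap 0.2 F [ 0.8 -0.9 -0.9]
turn rotvec [-0.0102 -0.0002  0.001 ] then shift(tool) [445.5 142.4 -53.9] | shift w/o turn [445.4 142.3 -55.2] rows>= 9
```

```bash
python3 -m creep '[[[0,0,-20,-0.01,0,0.001,0],[0,0,-40,0,0,0,45],[45,0,0,0,0,0,45],[45,0,0,0,0,0,45],[45,0,0,0,0,0,45],[45,0,0,0,0,0,45],[45,0,0,0,0,0,45],[0,0,0,0,0,0,45]]]'; python3 go.py 515 240 265 7.9
python3 - <<'E'
from h import *
p=manip.snapshot('wrist')
cv2.imwrite('pics/w8.png',cv2.resize(p['frame'][:,:,::-1],None,fx=1.5,fy=1.5))
p=manip.snapshot('top'); cv2.imwrite('pics/t8.png',cv2.resize(p['frame'][100:300,100:400,::-1],None,fx=2.6,fy=2.6))
E
```

```text
time: 19.6
tool_pos: [0.4877, 0.0181, 0.2641]
eef_rot: [[-0.146, 0.989, -0.005], [0.989, 0.146, 0.001], [0.002, -0.005, -1.0]]
force: [0.1, -0.8, -0.4]
finger_gap: 0.0447
t 19.6 pos [487.7  18.1 264.1] yang 8.4 gap 44.7 F [ 0.1 -0.8 -0.4]
turn rotvec [-0.005  -0.0015  0.0087] then shift(tool) [216.   57.6  -0.9] | shift w/o turn [215.5  59.4  -0.9] rows>= 5
```

View pics/w8.png

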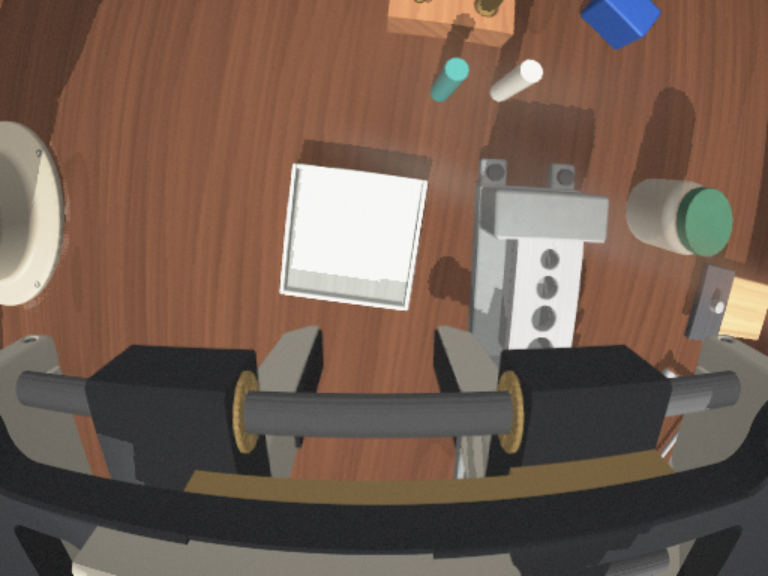

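View pics/t8.png

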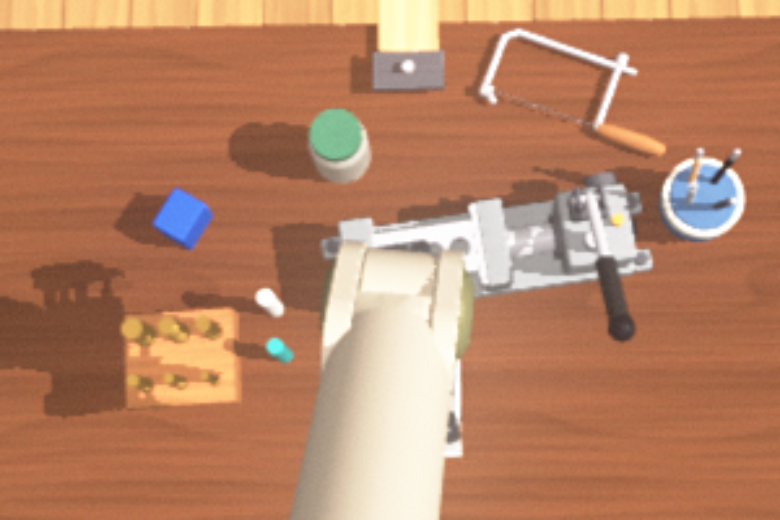

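```bash
python3 -m creep '[[[38,11,0,-0.005,0,0.0087,45],[38,11,0,0,0,0,45],[38,11,0,0,0,0,45],[38,11,0,0,0,0,45],[38,11,0,0,0,0,45],[0,0,0,0,0,0,45]]]'; python3 go.py 515 240 265 7.9
python3 - <<'E'
from h import *
p=manip.snapshot('wrist')
cv2.imwrite('pics/w9.png',cv2.resize(p['frame'][:,:,::-1],None,fx=1.5,fy=1.5))
crop(p,(170,60,300,190),'w9c.png',5)
R=np.array([[543.4, 336.2], [545.4, 295.7], [547.4, 253.2], [482.7, 332.6], [484.2, 291.9], [487.2, 251.8]])/1000
print((projw(p,np.c_[R,np.full(6,.11)])-[170,60])*5)
print(manip.sense()['tool_pos'])
np.save('w9.npy',p['frame']); import pickle; pickle.dump(p,open('w9.pkl','wb'))
E
```

```text
time: 20.3
tool_pos: [0.52, 0.2113, 0.2652]
eef_rot: [[-0.133, 0.991, 0.004], [0.991, 0.133, 0.0], [-0.0, 0.004, -1.0]]
force: [0.0, 0.2, 0.8]
finger_gap: 0.0448
t 20.3 pos [520.  211.3 265.2] yang 7.64 gap 44.8 F [0.  0.2 0.8]
turn rotvec [ 0.0037  0.0001 -0.0045] then shift(tool) [29.1 -1.   0.2] | shift w/o turn [29.1 -1.1  0.2] rows>= 1
[[593.37607628  50.20092499]
 [577.27684278 233.29889833]
 [558.30658795 427.32535058]
 [310.55736326  27.66658547]
 [292.37997527 212.20973947]
 [282.83744707 396.93701912]]
[0.51970836 0.2080494  0.2653249 ]
```

View pics/w9.png

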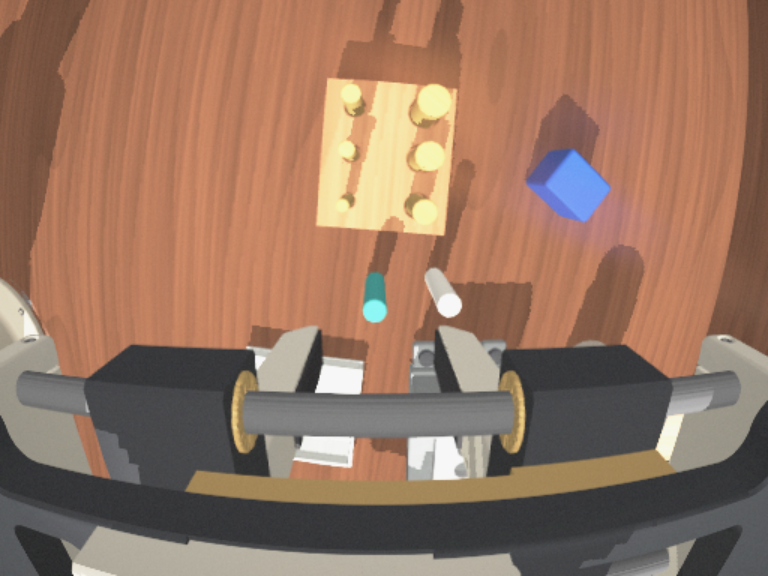

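View pics/w9c.png

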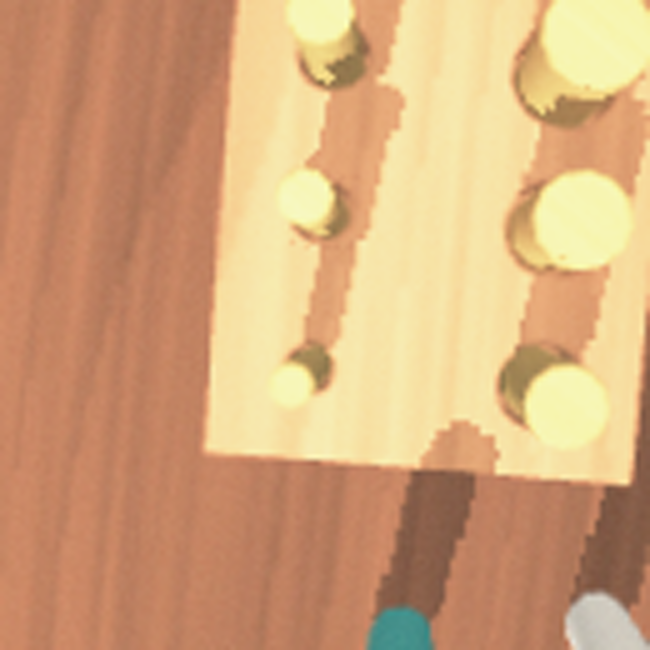

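```bash
python3 - <<'E'
from h import *
import pickle
p=manip.snapshot('wrist'); s=manip.sense(); print(s['tool_pos'],s['qvel'])
p=manip.snapshot('wrist'); crop(p,(170,60,300,190),'w10c.png',5)
pickle.dump(p,open('w10.pkl','wb')); print(manip.sense()['tool_pos'])
R=np.array([[543.4, 336.2], [545.4, 295.7], [547.4, 253.2], [482.7, 332.6], [484.2, 291.9], [487.2, 251.8]])/1000
print((projw(p,np.c_[R,np.full(6,.11)])-[170,60]+.5)*5-.5)
hsv=cv2.cvtColor(p['frame'],cv2.COLOR_RGB2HSV)
E
```

```text
[0.5195625  0.20610324 0.26564658] [ 0.01972824 -0.02192276  0.02640515  0.0169729   0.005856    0.00417131
 -0.00102858]
[0.51954854 0.20511227 0.26602087]
[[597.69834494  27.51708406]
 [582.76025005 209.89095195]
 [564.92237418 403.87943861]
 [315.1737168    6.27568699]
 [297.84203295 190.07592138]
 [289.05490228 374.68884407]]
```

View pics/w10c.png

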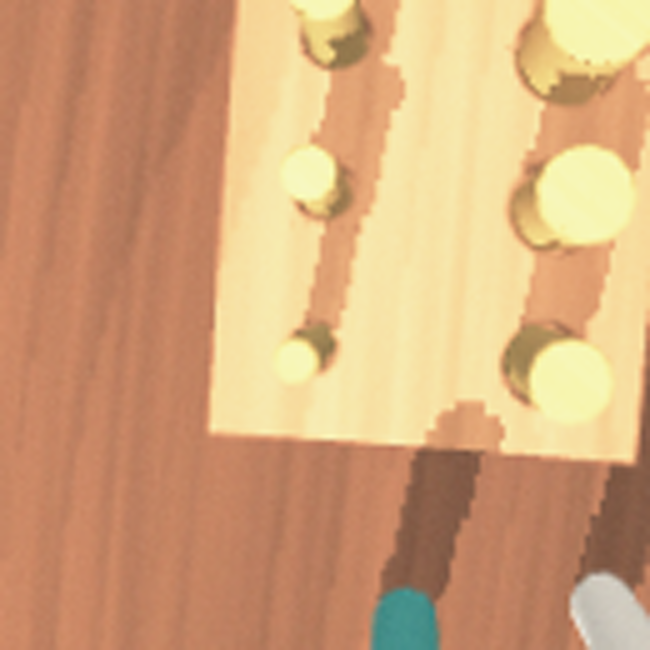

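```bash
python3 go.py 544.3 338 265 7.9
```

```text
t 20.45 pos [519.5 205.1 266. ] yang 7.26 gap 45.0 F [-0.6 -1.1 -0.2]
turn rotvec [ 0.0034  0.0017 -0.0112] then shift(tool) [128.2  42.8   1. ] | shift w/o turn [128.7  41.3   0.9] rows>= 3
```

```bash
python3 -m creep '[[[32,10.5,0,0,0,0,45],[32,10.5,0,0,0,0,45],[32,10.5,0,0,0,0,45],[32,10.5,0,0,0,0,45],[0,0,30,0,0,0,45],[0,0,0,0,0,0,45],[0,0,0,0,0,0,45],[0,0,0,0,0,0,45],[0,0,0,0,0,0,45]]]'; python3 go.py 544.3 338 150 7.9
python3 - <<'E'
from h import *
p=manip.snapshot('wrist')
cv2.imwrite('pics/w11.png',cv2.resize(p['frame'][:,:,::-1],None,fx=1.5,fy=1.5))
E
python3 go.py 544.3 338 150 7.9
```

```text
time: 21.35
tool_pos: [0.5456, 0.3386, 0.2387]
eef_rot: [[-0.127, 0.992, 0.006], [0.992, 0.127, 0.002], [0.001, 0.006, -1.0]]
force: [0.3, -0.2, 0.6]
finger_gap: 0.045
t 21.35 pos [545.6 338.6 238.7] yang 7.28 gap 45.0 F [ 0.3 -0.2  0.6]
turn rotvec [ 0.0064 -0.0007 -0.0108] then shift(tool) [-0.4 -1.3 88.7] | shift w/o turn [-0.5 -1.9 88.7] rows>= 2
t 21.4 pos [545.4 338.9 238.6] yang 7.31 gap 44.8 F [0.2 0.7 0.1]
turn rotvec [ 0.0063 -0.0008 -0.0103] then shift(tool) [-0.7 -1.2 88.6] | shift w/o turn [-0.8 -1.8 88.6] rows>= 2
```

View pics/w11.png

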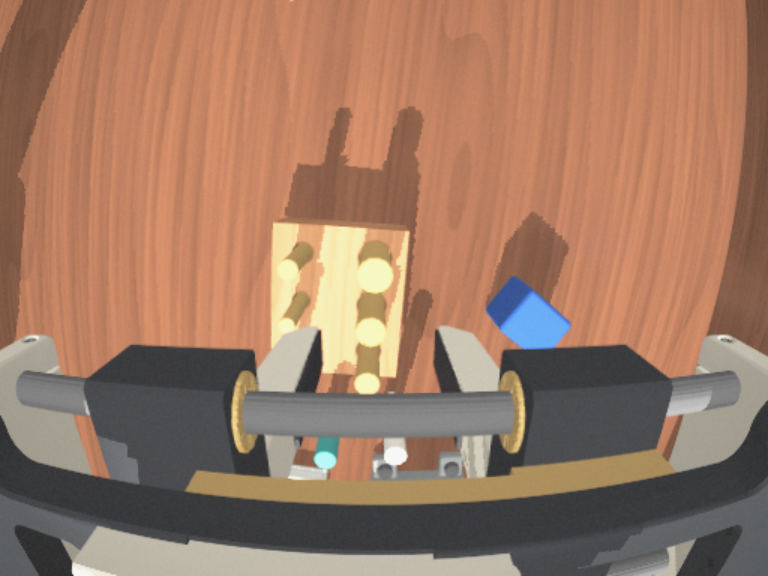

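```bash
python3 - <<'E'
from h import *
p=manip.snapshot('wrist'); s=manip.sense(); R=np.array(s['eef_rot']); t=np.array(s['tool_pos'])
for z in (.11,.0): print(projw(p,t+R[:,2]*(t[2]-z))*1.5)
hsv=cv2.cvtColor(p['frame'],cv2.COLOR_RGB2HSV)
for c in ((375,274),(370,332)): print(c, backw(p,((c[0]+.5)/1.5-.5,(c[1]+.5)/1.5-.5),.11))
for x in (.0,.0125,-.0125): print(projw(p,[[.5443+x,.338,.11]])*1.5)
print(t)
E
```

```text
[[377.9719309  276.92876601]]
[[377.8387004  249.98235853]]
(375, 274) [0.54355284 0.341291   0.11      ]
(370, 332) [0.54531178 0.29935669 0.11      ]
[[375.23026624 278.56375732]]
[[393.40728464 280.81062073]]
[[357.00740532 276.31852202]]
[0.54523898 0.33916939 0.23839581]
```

```bash
python3 -m creep '[[[0.6,-1.3,40,0.006,0,-0.01,45],[0,0,45,0,0,0,45],[0,0,45,0,0,0,45],[0,0,25,0,0,0,45],[0,0,11,0,0,0,45],[0,0,0,0,0,0,45],[0,0,0,0,0,0,45]]]'; python3 go.py 544 339.7 72 7.9
```

```text
time: 22.15
tool_pos: [0.5444, 0.3403, 0.0727]
eef_rot: [[-0.138, 0.99, 0.001], [0.99, 0.138, 0.001], [0.001, 0.001, -1.0]]
force: [0.3, -0.2, 0.1]
finger_gap: 0.0451
t 22.15 pos [544.4 340.3  72.7] yang 7.94 gap 45.1 F [ 0.3 -0.2  0.1]
turn rotvec [ 0.0006 -0.0007  0.0007] then shift(tool) [-0.6 -0.5  0.7] | shift w/o turn [-0.6 -0.5  0.7] rows>= 1
```

```bash
python3 -m creep '[[[0,0,0,0,0,0,30],[0,0,0,0,0,0,10],[0,0,0,0,0,0,10],[0,0,0,0,0,0,10],[0,0,0,0,0,0,10]]]' 10; python3 go.py 544 339.7 72 7.9
```

```text
time: 22.65
tool_pos: [0.544, 0.3404, 0.0723]
eef_rot: [[-0.138, 0.99, 0.0], [0.99, 0.138, 0.001], [0.001, 0.0, -1.0]]
force: [-1.0, -0.3, 6.8]
finger_gap: 0.0247
t 22.65 pos [544.  340.4  72.3] yang 7.95 gap 24.7 F [-1.  -0.3  6.8]
turn rotvec [ 0.0003 -0.0008  0.001 ] then shift(tool) [-0.7 -0.1  0.3] | shift w/o turn [-0.7 -0.1  0.3] rows>= 1
```

```bash
python3 -m creep '[[[0,0,-10,0,0,0,10],[0,0,-25,0,0,0,10],[0,0,-40,0,0,0,10],[0,0,-40,0,0,0,10],[0,0,-15,0,0,0,10],[0,0,0,0,0,0,10],[0,0,0,0,0,0,10],[0,0,0,0,0,0,10]]]' 50; python3 go.py 627.3 41 200 7.9
python3 - <<'E'
from h import *
p=manip.snapshot('wrist')
cv2.imwrite('pics/w12.png',cv2.resize(p['frame'][:,:,::-1],None,fx=1.5,fy=1.5))
s=manip.sense(); R=np.array(s['eef_rot']); t=np.array(s['tool_pos'])
print(projw(p,t+R[:,2]*.062)*1.5)
E
```

```text
time: 23.45
tool_pos: [0.5424, 0.3397, 0.1993]
eef_rot: [[-0.139, 0.99, -0.004], [0.99, 0.139, -0.002], [-0.002, -0.004, -1.0]]
force: [-0.5, 0.2, -4.7]
finger_gap: 0.0248
t 23.45 pos [542.4 339.7 199.3] yang 7.97 gap 24.8 F [-0.5  0.2 -4.7]
turn rotvec [-0.004   0.0016  0.0012] then shift(tool) [-307.5   43.    -0.7] | shift w/o turn [-307.5   42.6   -0.4] rows>= 7
[[378.83364021 305.72327315]]
```

View pics/w12.png

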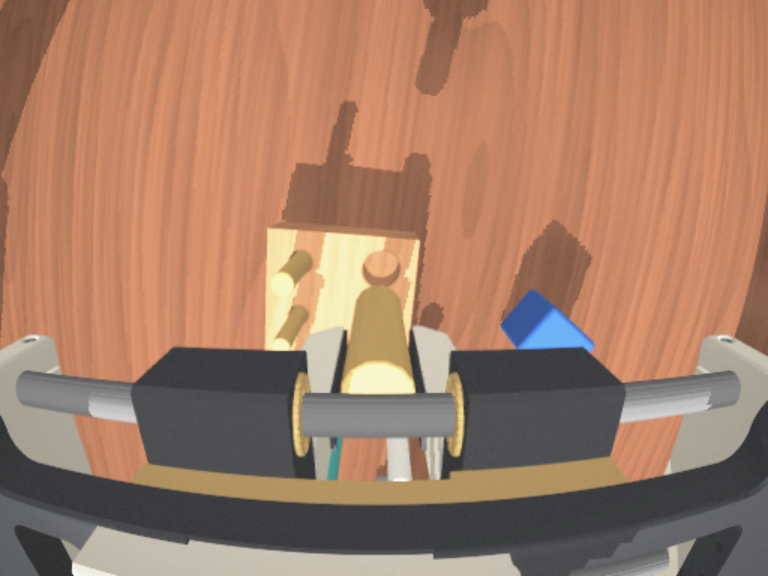

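```bash
python3 -m creep '[[[-43,6.1,0,0,0,0,10],[-43,6.1,0,0,0,0,10],[-43,6.1,0,0,0,0,10],[-43,6.1,0,0,0,0,10],[-43,6.1,0,0,0,0,10],[-43,6.1,0,0,0,0,10],[-43,6.1,0,0,0,0,10],[-20,0,0,0,0,0,10],[0,0,0,0,0,0,10],[0,0,0,0,0,0,10],[0,0,0,0,0,0,10],[0,0,0,0,0,0,10]]]'; python3 go.py 627.3 41 200 7.9
cat > hole.py <<'E'
from h import *
import sys
p=manip.snapshot('wrist')
cv2.imwrite('pics/'+sys.argv[1],cv2.resize(p['frame'][:,:,::-1],None,fx=1.5,fy=1.5))
import pickle; pickle.dump(p,open('last.pkl','wb'))
s=manip.sense(); R=np.array(s['eef_rot']); t=np.array(s['tool_pos'])
print('tip px',projw(p,t+R[:,2]*.062)*1.5,'hole pred px',projw(p,[[.6273,.041,.082]])*1.5, t)
E
python3 hole.py w13.png
```

```text
time: 24.7
tool_pos: [0.63, 0.0296, 0.2008]
eef_rot: [[-0.14, 0.99, -0.002], [0.99, 0.14, 0.0], [0.001, -0.002, -1.0]]
force: [0.7, -0.2, -4.3]
finger_gap: 0.0243
t 24.7 pos [630.   29.6 200.8] yang 8.07 gap 24.3 F [ 0.7 -0.2 -4.3]
turn rotvec [-0.0018 -0.0005  0.003 ] then shift(tool) [11.6 -1.2  0.8] | shift w/o turn [11.6 -1.1  0.8] rows>= 1
tip px [[378.49779175 305.8995758 ]] hole pred px [[376.80923913 263.4381741 ]] [0.63013373 0.02947729 0.20101135]
```

View pics/w13.png

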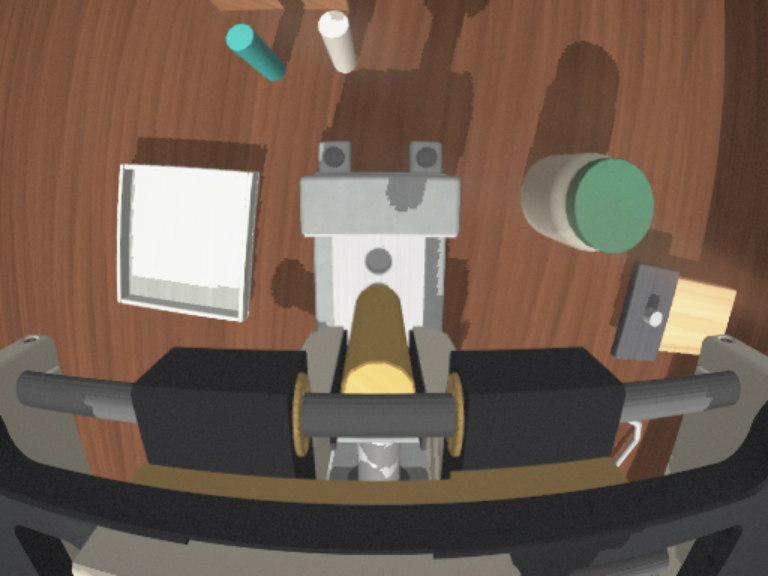

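```bash
python3 - <<'E'
from h import *
import pickle
p=pickle.load(open('last.pkl','rb'))
crop(p,(215,145,300,225),'w13c.png',9)
f=lambda c:backw(p,((c[0]+.5)/1.5-.5,(c[1]+.5)/1.5-.5),.082)
h=f((379,261));print(h, np.linalg.norm(f((366,261))-f((392,261))))
# front edge of rod bottom predicted
E
```

```text
[0.62830309 0.04295058 0.082     ] 0.016972394222690017
```

View pics/w13c.png

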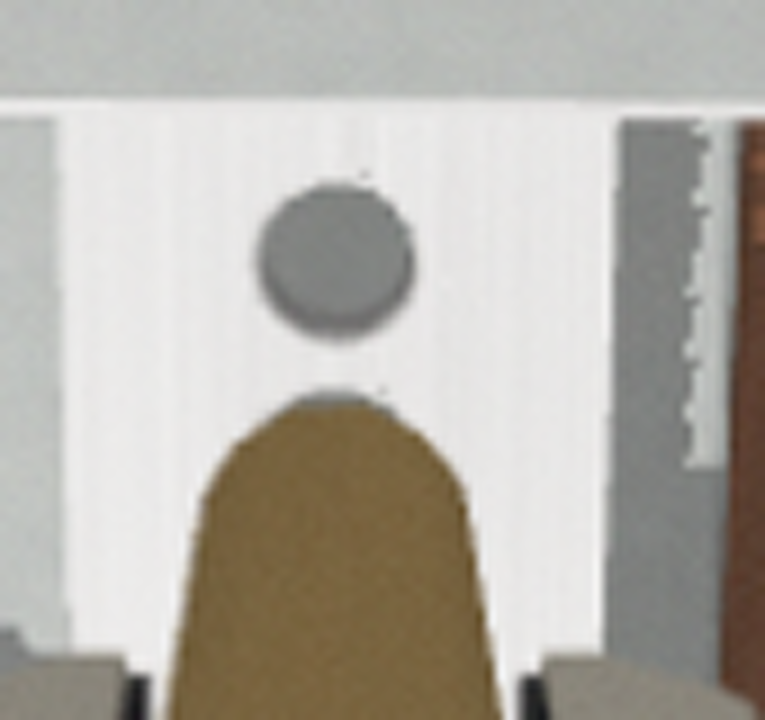

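```bash
python3 -m creep '[[[13.2,0,0,-0.002,0,0.002,10],[0,0,25,0,0,0,10],[0,0,20,0,0,0,10],[0,0,8,0,0,0,10],[0,0,0,0,0,0,10],[0,0,0,0,0,0,10]]]';python3 go.py 628.2 42.7 144.3 7.9; python3 hole.py w14.png
```

```text
time: 25.35
tool_pos: [0.629, 0.0415, 0.149]
eef_rot: [[-0.137, 0.991, 0.002], [0.991, 0.137, 0.0], [-0.0, 0.002, -1.0]]
force: [-0.9, 0.3, -3.6]
finger_gap: 0.0244
t 25.35 pos [629.   41.5 149. ] yang 7.85 gap 24.4 F [-0.9  0.3 -3.6]
turn rotvec [ 0.0017  0.     -0.0008] then shift(tool) [ 1.3 -0.6  4.7] | shift w/o turn [ 1.3 -0.6  4.7] rows>= 1
tip px [[378.71669635 306.01471376]] hole pred px [[374.95110366 303.41102984]] [0.62915994 0.04136351 0.14926895]
```

View pics/w14.png

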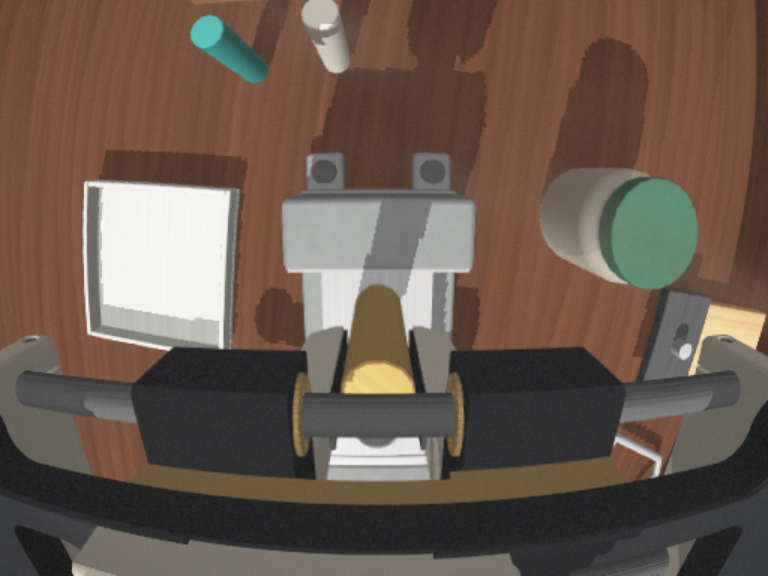

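Aligned over the hole; the rod is ~5 mm above the plate. Press down.

```bash
python3 -m creep '[[[1.2,-0.6,2,0,0,0,10],[0,0,2,0,0,0,10],[0,0,0.8,0,0,0,10],[0,0,0.5,0,0,0,10],[0,0,0,0,0,0,10]]]' 60;python3 go.py 628.2 42.7 144.3 7.9
```

```text
time: 25.9
tool_pos: [0.6282, 0.0424, 0.1443]
eef_rot: [[-0.136, 0.991, 0.002], [0.991, 0.136, 0.001], [0.001, 0.002, -1.0]]
force: [-3.0, 1.1, 7.8]
finger_gap: 0.0244
t 25.9 pos [628.2  42.4 144.3] yang 7.83 gap 24.4 F [-3.   1.1  7.8]
turn rotvec [ 0.0021 -0.0007 -0.0012] then shift(tool) [ 0.3  0.1 -0. ] | shift w/o turn [ 0.3  0.1 -0. ] rows>= 1
```

```bash
python3 -m creep '[[[0,0,0.6,0,0,0,10],[0,0,0.5,0,0,0,10],[0,0,0,0,0,0,10]]]';python3 go.py 628.2 42.7 144.3 7.9
```

```text
time: 26.2
tool_pos: [0.6282, 0.0423, 0.1442]
eef_rot: [[-0.136, 0.991, 0.002], [0.991, 0.136, 0.002], [0.001, 0.003, -1.0]]
force: [-5.6, 1.5, 17.4]
finger_gap: 0.0244
t 26.2 pos [628.2  42.3 144.2] yang 7.82 gap 24.4 F [-5.6  1.5 17.4]
turn rotvec [ 0.0027 -0.0012 -0.0013] then shift(tool) [ 0.4  0.  -0.1] | shift w/o turn [ 0.4  0.  -0.1] rows>= 1
```

```bash
python3 -m creep '[[[0,0,-10,0,0,0,10],[0,0,-47,0,0,0,10],[43,-6,0,0,0,0,10],[43,-6,0,0,0,0,10],[43,-6,0,0,0,0,10],[43,-6,0,0,0,0,10],[43,-6,0,0,0,0,10],[43,-6,0,0,0,0,10],[43,-6,0,0,0,0,10],[0,0,20,0,0,0,10],[0,0,20,0,0,0,10],[0,0,0,0,0,0,10]]]'; python3 -m creep '[[[0,0,0,0,0,0,10],[0,0,0,0,0,0,10]]]';python3 go.py 544 340.4 112 7.95
```

```text
time: 27.4
tool_pos: [0.5435, 0.3345, 0.1568]
eef_rot: [[-0.137, 0.991, -0.002], [0.991, 0.137, -0.002], [-0.002, -0.003, -1.0]]
force: [-0.9, 0.2, -4.4]
finger_gap: 0.0241
time: 27.6
tool_pos: [0.546, 0.3345, 0.16]
eef_rot: [[-0.135, 0.991, 0.002], [0.991, 0.135, 0.001], [0.0, 0.002, -1.0]]
force: [0.2, 0.9, -4.4]
finger_gap: 0.0241
t 27.6 pos [546.  334.5 160. ] yang 7.79 gap 24.1 F [ 0.2  0.9 -4.4]
turn rotvec [ 0.0024 -0.0005 -0.0028] then shift(tool) [ 6.1 -1.2 48. ] | shift w/o turn [ 6.1 -1.3 48. ] rows>= 1
```

```bash
python3 -m creep '[[[6.1,-1.2,20,0.002,0,-0.003,10],[0,0,20,0,0,0,10],[0,0,0,0,0,0,10],[0,0,0,0,0,0,10],[0,0,0,0,0,0,10]]]';python3 go.py 544 340.4 112 7.95; python3 hole.py w15.png
```

```text
time: 28.1
tool_pos: [0.5441, 0.3406, 0.1204]
eef_rot: [[-0.139, 0.99, 0.001], [0.99, 0.139, 0.001], [0.001, 0.001, -1.0]]
force: [0.9, 0.2, -3.3]
finger_gap: 0.0244
t 28.1 pos [544.1 340.6 120.4] yang 7.97 gap 24.4 F [ 0.9  0.2 -3.3]
turn rotvec [ 0.0009 -0.0007  0.0004] then shift(tool) [-0.2 -0.1  8.4] | shift w/o turn [-0.2 -0.1  8.4] rows>= 1
tip px [[378.15149758 305.30092592]] hole pred px [[425.49745569 652.36572599]] [0.54398573 0.34065101 0.12028542]
```

View pics/w15.png

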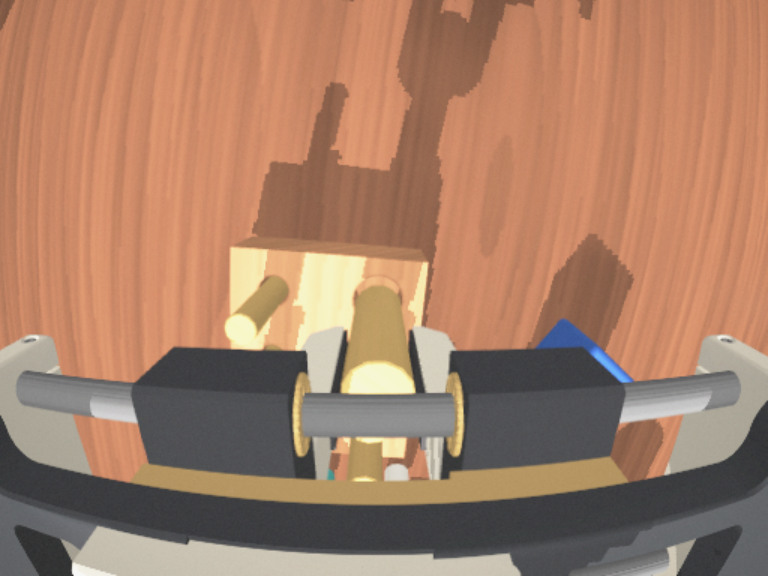

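```bash
python3 -m creep '[[[-0.2,-0.1,12,0,0,0,10],[0,0,8,0,0,0,10],[0,0,10,0,0,0,10],[0,0,10,0,0,0,10],[0,0,6,0,0,0,10],[0,0,0,0,0,0,10],[0,0,0,0,0,0,10]]]';python3 go.py 544 340.4 72.3 7.95
```

```text
time: 28.85
tool_pos: [0.543, 0.3402, 0.0725]
eef_rot: [[-0.139, 0.99, -0.001], [0.99, 0.139, -0.0], [-0.0, -0.001, -1.0]]
force: [-0.4, 0.2, -4.2]
finger_gap: 0.0241
t 28.85 pos [543.  340.2  72.5] yang 8.0 gap 24.1 F [-0.4  0.2 -4.2]
turn rotvec [-0.0012  0.0003  0.0009] then shift(tool) [0.  1.  0.2] | shift w/o turn [0.  1.  0.2] rows>= 1
```

```bash
python3 -m creep '[[[0,0,0,0,0,0,45],[0,0,0,0,0,0,45],[0,0,0,0,0,0,45],[0,0,-30,0,0,0,45],[0,0,-30,0,0,0,45],[-20,6.9,0,0,0,0,45],[-20.5,0,0,0,0,0,45],[0,0,0,0,0,0,45],[0,0,0,0,0,0,45],[0,0,0,0,0,0,45],[0,0,0,0,0,0,45]]]';python3 go.py 545.7 299.3 72.3 7.9
python3 hole.py w16.png; python3 - <<'E'
from h import *
p=manip.snapshot('top'); crop(p,(140,210,210,265),'t16.png',8)
E
```

```text
time: 29.95
tool_pos: [0.5551, 0.3019, 0.1324]
eef_rot: [[-0.14, 0.99, -0.002], [0.99, 0.14, -0.0], [0.0, -0.002, -1.0]]
force: [0.4, 0.2, -0.1]
finger_gap: 0.0453
t 29.95 pos [555.1 301.9 132.4] yang 8.07 gap 45.3 F [ 0.4  0.2 -0.1]
turn rotvec [-0.0017 -0.      0.0029] then shift(tool) [-1.3 -9.7 60.1] | shift w/o turn [-1.3 -9.6 60.1] rows>= 2
tip px [[378.46553122 305.65545201]] hole pred px [[420.7213503  619.65024326]] [0.55514328 0.30190174 0.13243018]
```

View pics/w16.png

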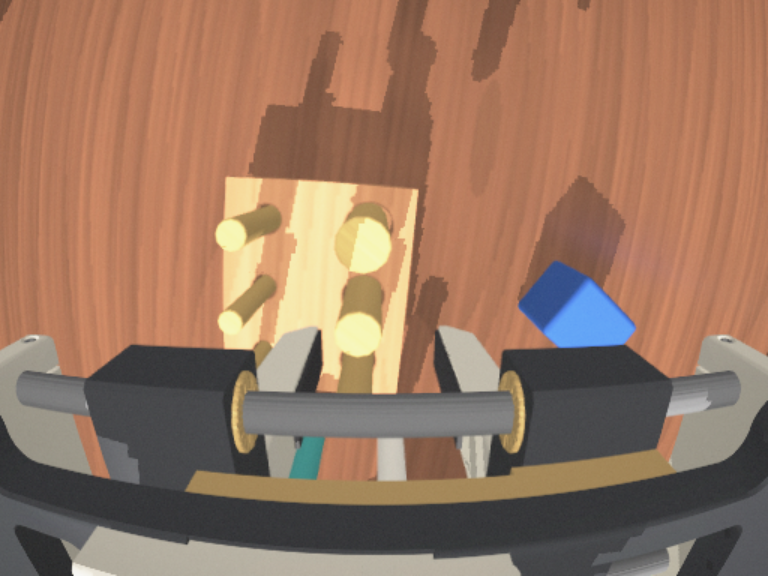

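```bash
cat > bp.py <<'E'
import sys,pickle
from h import *
p=pickle.load(open('last.pkl','rb')); z=float(sys.argv[1])/1000
for a in sys.argv[2:]:
    c=[float(v) for v in a.split(',')]; print(c,np.round(backw(p,((c[0]+.5)/1.5-.5,(c[1]+.5)/1.5-.5),z)*1000,1))
E
python3 bp.py 110 358,335 363,245
```

```text
[358.0, 335.0] [546.  298.7 110. ]
[363.0, 245.0] [542.8 339.7 110. ]
```

```bash
python3 -m creep '[[[-1.6,-9.5,0,-0.0017,0,0.002,45],[0,0,20,0,0,0,45],[0,0,25,0,0,0,45],[0,0,15,0,0,0,45],[0,0,0,0,0,0,45],[0,0,0,0,0,0,45],[0,0,0,0,0,0,30],[0,0,0,0,0,0,5],[0,0,0,0,0,0,5],[0,0,0,0,0,0,5],[0,0,0,0,0,0,5]]]' 10;python3 go.py 545.9 299 72.3 7.9
```

```text
time: 31.15
tool_pos: [0.5466, 0.2985, 0.0735]
eef_rot: [[-0.137, 0.991, 0.001], [0.991, 0.137, 0.001], [0.0, 0.001, -1.0]]
force: [-0.8, -0.4, 5.9]
finger_gap: 0.0218
t 31.15 pos [546.6 298.5  73.5] yang 7.9 gap 21.8 F [-0.8 -0.4  5.9]
turn rotvec [ 0.0013 -0.0005 -0.    ] then shift(tool) [ 0.6 -0.6  1.2] | shift w/o turn [ 0.6 -0.6  1.2] rows>= 1
```

```bash
python3 -m creep '[[[0,0,-10,0,0,0,5],[0,0,-30,0,0,0,5],[0,0,-40,0,0,0,5],[0,0,-46,0,0,0,5],[-44,7.6,0,0,0,0,5],[-44,7.6,0,0,0,0,5],[-44,7.6,0,0,0,0,5],[-44,7.6,0,0,0,0,5],[-44,7.6,0,0,0,0,5],[-44,7.6,0,0,0,0,5],[0,0,30,0,0,0,5],[0,0,15,0,0,0,5]]]' 60; python3 -m creep '[[[0,0,0,0,0,0,5],[0,0,0,0,0,0,5],[0,0,0,0,0,0,5]]]';python3 go.py 628.2 42.5 147.5 7.9; python3 hole.py w17.png
```

```text
time: 32.35
tool_pos: [0.6269, 0.0415, 0.1526]
eef_rot: [[-0.135, 0.991, -0.001], [0.991, 0.135, -0.0], [-0.0, -0.001, -1.0]]
force: [-0.5, 0.3, -4.1]
finger_gap: 0.0215
time: 32.65
tool_pos: [0.6281, 0.0443, 0.1547]
eef_rot: [[-0.139, 0.99, 0.002], [0.99, 0.139, 0.0], [0.0, 0.002, -1.0]]
force: [-0.0, 0.1, -2.6]
finger_gap: 0.0213
t 32.65 pos [628.1  44.3 154.7] yang 8.0 gap 21.3 F [-0.   0.1 -2.6]
turn rotvec [ 0.0016 -0.0002  0.0017] then shift(tool) [-1.8 -0.1  7.2] | shift w/o turn [-1.8 -0.1  7.2] rows>= 1
tip px [[378.55987118 305.84927551]] hole pred px [[375.9016255  305.43309559]] [0.62819153 0.0441783  0.15489365]
```

View pics/w17.png

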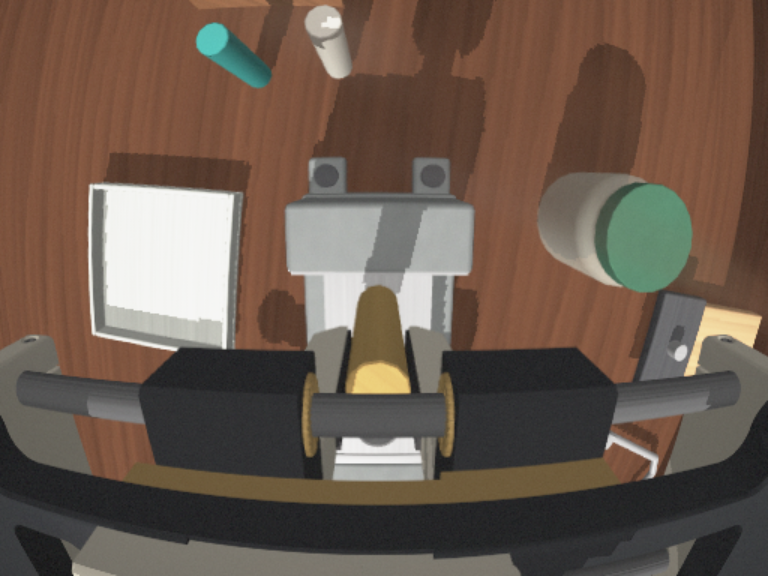

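```bash
python3 -m creep '[[[-1.7,0,5,0,0,0,5],[0,0,3,0,0,0,5],[0,0,1,0,0,0,5],[0,0,0.8,0,0,0,5],[0,0,0.8,0,0,0,5],[0,0,0,0,0,0,5]]]';python3 go.py 628.2 42.5 145.5 7.9
```

```text
time: 33.3
tool_pos: [0.6283, 0.0414, 0.1453]
eef_rot: [[-0.137, 0.991, 0.002], [0.991, 0.137, 0.001], [0.001, 0.002, -1.0]]
force: [-5.0, 0.9, 16.1]
finger_gap: 0.0213
t 33.3 pos [628.3  41.4 145.3] yang 7.88 gap 21.3 F [-5.   0.9 16.1]
turn rotvec [ 0.002  -0.001  -0.0003] then shift(tool) [ 1.1  0.  -0.2] | shift w/o turn [ 1.1  0.  -0.2] rows>= 1
```

```bash
python3 -m creep '[[[0,0,-10,0,0,0,5],[0,0,-47,0,0,0,5],[44.3,-7.6,0,0,0,0,5],[44.3,-7.6,0,0,0,0,5],[44.3,-7.6,0,0,0,0,5],[44.3,-7.6,0,0,0,0,5],[44.3,-7.6,0,0,0,0,5],[44.3,-7.6,0,0,0,0,5],[0,0,40,0,0,0,5],[0,0,35,0,0,0,5],[0,0,0,0,0,0,5],[0,0,0,0,0,0,5]]]'; python3 -m creep '[[[0,0,0,0,0,0,5],[0,0,0,0,0,0,5]]]';python3 go.py 546.6 298.5 112 7.9
```

```text
time: 34.5
tool_pos: [0.5466, 0.2979, 0.1256]
eef_rot: [[-0.137, 0.991, 0.0], [0.991, 0.137, -0.001], [-0.001, -0.0, -1.0]]
force: [0.4, -0.5, -3.1]
finger_gap: 0.0213
time: 34.7
tool_pos: [0.5476, 0.2985, 0.1272]
eef_rot: [[-0.137, 0.991, 0.003], [0.991, 0.137, 0.002], [0.001, 0.003, -1.0]]
force: [1.4, 0.4, -1.4]
finger_gap: 0.0211
t 34.7 pos [547.6 298.5 127.2] yang 7.85 gap 21.1 F [ 1.4  0.4 -1.4]
turn rotvec [ 0.0034 -0.0012 -0.0008] then shift(tool) [ 0.1 -0.9 15.2] | shift w/o turn [ 0.1 -1.  15.2] rows>= 1
```

```bash
python3 -m creep '[[[0,-1,10,0.003,-0.001,0,5],[0,0,7,0,0,0,5],[0,0,0,0,0,0,5],[0,0,0,0,0,0,5]]]';python3 go.py 546.6 298.5 73.5 7.9
```

```text
time: 35.1
tool_pos: [0.5453, 0.2981, 0.108]
eef_rot: [[-0.137, 0.991, -0.003], [0.991, 0.137, -0.002], [-0.001, -0.003, -1.0]]
force: [-0.6, 0.6, -3.1]
finger_gap: 0.0211
t 35.1 pos [545.3 298.1 108. ] yang 7.89 gap 21.1 F [-0.6  0.6 -3.1]
turn rotvec [-0.0029  0.0014 -0.0002] then shift(tool) [ 0.2  1.4 34.5] | shift w/o turn [ 0.2  1.5 34.5] rows>= 1
```

```bash
python3 -m creep '[[[0,0.7,4,0,0,0,5],[0,0,6,0,0,0,5],[0,0,9,0,0,0,5],[0,0,9,0,0,0,5],[0,0,5.5,0,0,0,5],[0,0,0,0,0,0,5],[0,0,0,0,0,0,5]]]';python3 go.py 546.6 298.5 73.5 7.9
```

```text
time: 35.8
tool_pos: [0.546, 0.2982, 0.0744]
eef_rot: [[-0.137, 0.991, -0.002], [0.991, 0.137, -0.002], [-0.001, -0.003, -1.0]]
force: [-0.1, -0.7, -3.6]
finger_gap: 0.0212
t 35.8 pos [546.  298.2  74.4] yang 7.89 gap 21.2 F [-0.1 -0.7 -3.6]
turn rotvec [-0.0026  0.0013 -0.0002] then shift(tool) [0.2 0.7 0.9] | shift w/o turn [0.2 0.7 0.9] rows>= 1
```

```bash
python3 -m creep '[[[0,0,0.5,0,0,0,42],[0,0,0,0,0,0,42],[0,0,0,0,0,0,42],[0,0,-30,0,0,0,42],[0,0,-30,0,0,0,42],[-20.5,-3.8,0,0,0,0,42],[-20,0,0,0,0,0,42],[0,0,0,0,0,0,42],[0,0,0,0,0,0,42],[0,0,0,0,0,0,42],[0,0,0,0,0,0,42]]]';python3 go.py 547.8 257.6 72.3 7.9
python3 hole.py w18.png
```

```text
time: 36.9
tool_pos: [0.5477, 0.2586, 0.134]
eef_rot: [[-0.138, 0.99, -0.003], [0.99, 0.138, -0.001], [-0.001, -0.003, -1.0]]
force: [-0.1, 0.6, 0.4]
finger_gap: 0.0421
t 36.9 pos [547.7 258.6 134. ] yang 7.96 gap 42.1 F [-0.1  0.6  0.4]
turn rotvec [-0.0027  0.0009  0.0011] then shift(tool) [-1.  -0.  61.7] | shift w/o turn [-1.   0.1 61.7] rows>= 2
tip px [[378.3669253  305.74141544]] hole pred px [[441.88776998 589.30444028]] [0.54767355 0.25851977 0.13400812]
```

View pics/w18.png

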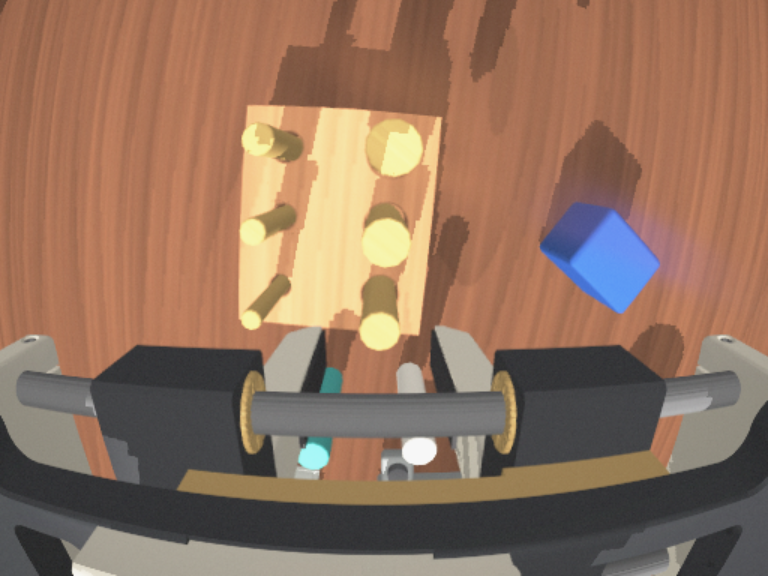

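```bash
python3 bp.py 110 380,329 386,243; python3 bp.py 100 419,450 314,455
```

```text
[380.0, 329.0] [548.1 259.1 110. ]
[386.0, 243.0] [545.2 298.4 110. ]
[419.0, 450.0] [579.4 188.8 100. ]
[314.0, 455.0] [523.3 176.9 100. ]
```

```bash
python3 -m creep '[[[0,0,21,0,0,0,42],[0,0,25,0,0,0,42],[0,0,15,0,0,0,42],[0,0,0,0,0,0,42],[0,0,0,0,0,0,42],[0,0,0,0,0,0,25],[0,0,0,0,0,0,5],[0,0,0,0,0,0,5],[0,0,0,0,0,0,5],[0,0,0,0,0,0,5]]]' 10;python3 go.py 547.8 258.4 72.3 7.9
```

```text
time: 37.95
tool_pos: [0.5482, 0.2579, 0.0739]
eef_rot: [[-0.137, 0.991, -0.001], [0.991, 0.137, -0.001], [-0.001, -0.001, -1.0]]
force: [-0.8, -0.6, 4.9]
finger_gap: 0.0189
t 37.95 pos [548.2 257.9  73.9] yang 7.9 gap 18.9 F [-0.8 -0.6  4.9]
turn rotvec [-0.0013  0.0006 -0.0001] then shift(tool) [ 0.6 -0.3  1.6] | shift w/o turn [ 0.6 -0.3  1.6] rows>= 1
```

```bash
python3 -m creep '[[[0,0,-10,0,0,0,5],[0,0,-30,0,0,0,5],[0,0,-40,0,0,0,5],[0,0,-46,0,0,0,5],[-44.9,9.8,0,0,0,0,5],[-44.9,9.8,0,0,0,0,5],[-44.9,9.8,0,0,0,0,5],[-44.9,9.8,0,0,0,0,5],[-44.9,9.8,0,0,0,0,5],[0,0,30,0,0,0,5],[0,0,15,0,0,0,5],[0,0,0,0,0,0,5]]]' 60; python3 -m creep '[[[0,0,0,0,0,0,5],[0,0,0,0,0,0,5],[0,0,0,0,0,0,5]]]';python3 go.py 628.2 42.5 147.5 7.9; python3 hole.py w19.png
```

```text
time: 39.15
tool_pos: [0.6252, 0.0432, 0.1523]
eef_rot: [[-0.138, 0.99, -0.007], [0.99, 0.138, -0.001], [-0.0, -0.007, -1.0]]
force: [0.6, 1.2, -1.8]
finger_gap: 0.0183
time: 39.45
tool_pos: [0.6277, 0.0431, 0.1554]
eef_rot: [[-0.139, 0.99, -0.001], [0.99, 0.139, -0.001], [-0.001, -0.001, -1.0]]
force: [-0.1, 0.3, -2.2]
finger_gap: 0.0178
t 39.45 pos [627.7  43.1 155.4] yang 7.97 gap 17.8 F [-0.1  0.3 -2.2]
turn rotvec [-0.001   0.0008  0.0013] then shift(tool) [-0.7  0.5  7.9] | shift w/o turn [-0.6  0.5  7.9] rows>= 1
tip px [[378.26018985 305.76941247]] hole pred px [[377.29631406 302.97962579]] [0.6276364  0.04290541 0.15534096]
```

View pics/w19.png

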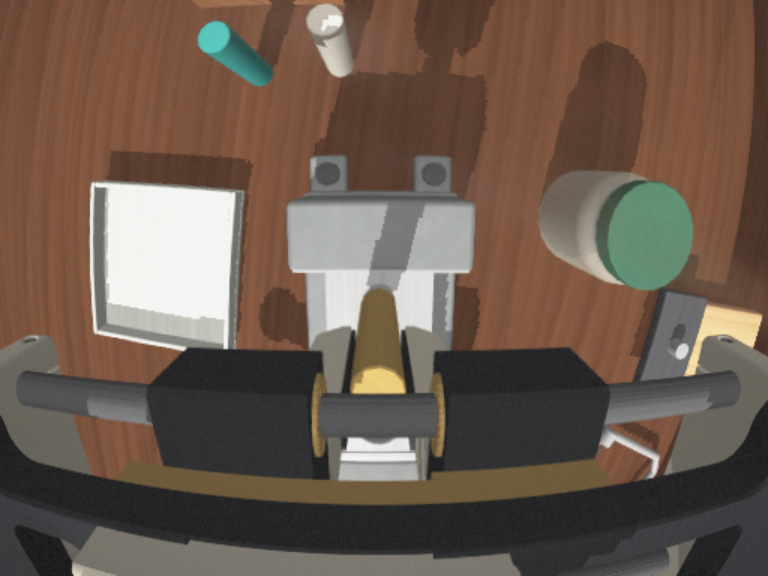

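```bash
python3 -m creep '[[[-0.4,0.5,5,0,0,0,5],[0,0,3.5,0,0,0,5],[0,0,1,0,0,0,5],[0,0,0.8,0,0,0,5],[0,0,0.8,0,0,0,5],[0,0,0,0,0,0,5]]]';python3 go.py 628.2 42.5 145.9 7.9; python3 hole.py w20.png
```

```text
time: 40.1
tool_pos: [0.6285, 0.0419, 0.1454]
eef_rot: [[-0.137, 0.991, -0.0], [0.991, 0.137, 0.0], [0.0, -0.0, -1.0]]
force: [-4.6, 1.3, 20.4]
finger_gap: 0.0182
t 40.1 pos [628.5  41.9 145.4] yang 7.88 gap 18.2 F [-4.6  1.3 20.4]
turn rotvec [-0.0004 -0.0001 -0.0003] then shift(tool) [ 0.6 -0.2 -0.5] | shift w/o turn [ 0.6 -0.2 -0.5] rows>= 1
tip px [[378.36903477 305.50404043]] hole pred px [[376.07600291 306.08621972]] [0.62844506 0.04191641 0.14543014]
```

```bash
python3 -m creep '[[[0,0,-0.8,0,0,0,5],[0.8,0,0,0,0,0,5],[0.5,0,0.3,0,0,0,5],[-0.6,0.8,0,0,0,0,5],[0,-1.5,0,0,0,0,5],[-0.6,0.7,0.3,0,0,0,5],[0,0,0,0,0,0,5]]]';python3 go.py 628.2 42.5 145.9 7.9
```

```text
time: 40.85
tool_pos: [0.6284, 0.0419, 0.1454]
eef_rot: [[-0.137, 0.991, -0.001], [0.991, 0.137, -0.0], [0.0, -0.001, -1.0]]
force: [-4.5, 1.0, 17.4]
finger_gap: 0.0181
t 40.85 pos [628.4  41.9 145.4] yang 7.88 gap 18.1 F [-4.5  1.  17.4]
turn rotvec [-0.0006 -0.     -0.0004] then shift(tool) [ 0.6 -0.1 -0.5] | shift w/o turn [ 0.6 -0.1 -0.5] rows>= 1
```

```bash
python3 -m creep '[[[0,0,-10,0,0,0,5],[0,0,-47,0,0,0,5],[45,-10,0,0,0,0,5],[45,-10,0,0,0,0,5],[45,-10,0,0,0,0,5],[45,-10,0,0,0,0,5],[45,-10,0,0,0,0,5],[0,0,40,0,0,0,5],[0,0,35,0,0,0,5],[0,0,0,0,0,0,5],[0,0,0,0,0,0,5],[0,0,0,0,0,0,5]]]'; python3 -m creep '[[[0,0,0,0,0,0,5],[0,0,0,0,0,0,5],[0,0,0,0,0,0,5]]]';python3 go.py 548.2 257.9 112 7.9
```

```text
time: 42.05
tool_pos: [0.5487, 0.2576, 0.1271]
eef_rot: [[-0.136, 0.991, -0.0], [0.991, 0.136, -0.001], [-0.0, -0.0, -1.0]]
force: [0.7, 0.0, -1.9]
finger_gap: 0.018
time: 42.35
tool_pos: [0.5477, 0.258, 0.1263]
eef_rot: [[-0.137, 0.991, -0.001], [0.991, 0.137, -0.001], [-0.0, -0.001, -1.0]]
force: [0.1, 0.3, -3.4]
finger_gap: 0.0182
t 42.35 pos [547.7 258.  126.3] yang 7.89 gap 18.2 F [ 0.1  0.3 -3.4]
turn rotvec [-0.0012  0.0004 -0.0002] then shift(tool) [-0.1  0.5 14.3] | shift w/o turn [-0.1  0.5 14.3] rows>= 1
```

```bash
python3 -m creep '[[[0,0.4,8,0,0,0,5],[0,0,9,0,0,0,5],[0,0,5,0,0,0,5],[0,0,6,0,0,0,5],[0,0,9,0,0,0,5],[0,0,9,0,0,0,5],[0,0,6,0,0,0,5],[0,0,0,0,0,0,5],[0,0,0,0,0,0,5]]]';python3 go.py 548.2 257.9 73.9 7.9
```

```text
time: 43.25
tool_pos: [0.5477, 0.2578, 0.0735]
eef_rot: [[-0.137, 0.991, -0.002], [0.991, 0.137, -0.001], [-0.001, -0.002, -1.0]]
force: [-1.4, 0.2, 3.1]
finger_gap: 0.0182
t 43.25 pos [547.7 257.8  73.5] yang 7.89 gap 18.2 F [-1.4  0.2  3.1]
turn rotvec [-0.0022  0.0008 -0.0003] then shift(tool) [ 0.   0.5 -0.4] | shift w/o turn [ 0.   0.5 -0.4] rows>= 1
```

```bash
python3 -m creep '[[[0,0,0,0,0,0,38],[0,0,0,0,0,0,38],[0,0,0,0,0,0,38],[0,0,-30,0,0,0,38],[0,0,-32,0,0,0,38],[0,0,-5,0,0,0,38],[43,-26.3,0,0,0,0,38],[43,-26.3,0,0,0,0,38],[0,0,0,0,0,0,38],[0,0,0,0,0,0,38],[0,0,0,0,0,0,38],[0,0,0,0,0,0,38]]]';python3 go.py 483.5 336.5 72.3 7.9
python3 hole.py w21.png
```

```text
time: 44.45
tool_pos: [0.4854, 0.3338, 0.1404]
eef_rot: [[-0.135, 0.991, -0.002], [0.991, 0.135, -0.002], [-0.002, -0.002, -1.0]]
force: [0.4, -0.3, 0.0]
finger_gap: 0.0378
t 44.45 pos [485.4 333.8 140.4] yang 7.76 gap 37.8 F [ 0.4 -0.3  0. ]
turn rotvec [-0.0019  0.0017 -0.0024] then shift(tool) [ 2.9 -1.5 68.1] | shift w/o turn [ 3.  -1.4 68.1] rows>= 2
tip px [[378.33074027 305.41899939]] hole pred px [[489.69100323 629.22121982]] [0.48539427 0.33387901 0.14041623]
```

View pics/w21.png

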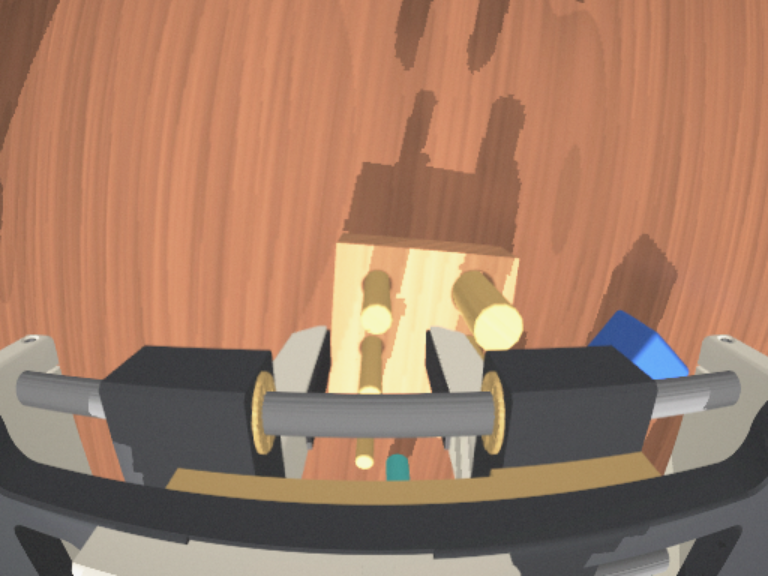

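```bash
python3 bp.py 110 377,318 498,327
```

```text
[377.0, 318.0] [484.1 337.2 110. ]
[498.0, 327.0] [542.4 340.1 110. ]
```

```bash
python3 -m creep '[[[3.4,-0.9,22,0,0,0,38],[0,0,30,0,0,0,38],[0,0,15,0,0,0,38],[0,0,0,0,0,0,38],[0,0,0,0,0,0,38],[0,0,0,0,0,0,20],[0,0,0,0,0,0,3],[0,0,0,0,0,0,3],[0,0,0,0,0,0,3],[0,0,0,0,0,0,3]]]' 10;python3 go.py 484 337 72.3 7.9
```

```text
time: 45.5
tool_pos: [0.4833, 0.3388, 0.0741]
eef_rot: [[-0.137, 0.991, -0.001], [0.991, 0.137, -0.0], [-0.0, -0.001, -1.0]]
force: [-0.9, -1.2, 6.7]
finger_gap: 0.0148
t 45.5 pos [483.3 338.8  74.1] yang 7.9 gap 14.8 F [-0.9 -1.2  6.7]
turn rotvec [-0.0013  0.0003  0.    ] then shift(tool) [-1.9  0.5  1.8] | shift w/o turn [-1.9  0.5  1.8] rows>= 1
```

```bash
python3 -m creep '[[[0,0,-10,0,0,0,3],[0,0,-30,0,0,0,3],[0,0,-40,0,0,0,3],[0,0,-46,0,0,0,3],[-47,14.7,0,0,0,0,3],[-47,14.7,0,0,0,0,3],[-47,14.7,0,0,0,0,3],[-47,14.7,0,0,0,0,3],[-47,14.7,0,0,0,0,3],[-47,14.7,0,0,0,0,3],[-47,14.7,0,0,0,0,3],[0,0,40,0,0,0,3]]]' 60; python3 -m creep '[[[0,0,0,0,0,0,3],[0,0,0,0,0,0,3],[0,0,0,0,0,0,3],[0,0,0,0,0,0,3],[0,0,0,0,0,0,3],[0,0,0,0,0,0,3]]]';python3 go.py 628.2 42.5 150 7.9; python3 hole.py w22.png; python3 - <<'E'
from h import *
import pickle
crop(pickle.load(open('last.pkl','rb')),(215,145,300,225),'w22c.png',9)
E
```

```text
time: 46.7
tool_pos: [0.6355, 0.0179, 0.1644]
eef_rot: [[-0.128, 0.992, 0.009], [0.992, 0.128, -0.005], [-0.006, 0.008, -1.0]]
force: [0.5, 0.0, -2.3]
finger_gap: 0.0146
time: 47.3
tool_pos: [0.6304, 0.0275, 0.1603]
eef_rot: [[-0.138, 0.99, -0.001], [0.99, 0.138, -0.001], [-0.001, -0.001, -1.0]]
force: [-0.3, -0.1, -1.1]
finger_gap: 0.0139
t 47.3 pos [630.4  27.5 160.3] yang 7.95 gap 13.9 F [-0.3 -0.1 -1.1]
turn rotvec [-0.0013  0.0008  0.0009] then shift(tool) [15.2 -0.1 10.3] | shift w/o turn [15.2 -0.1 10.3] rows>= 1
tip px [[378.22452928 305.69123896]] hole pred px [[376.46465041 273.50984135]] [0.63031881 0.02727989 0.16012776]
```

View pics/w22c.png

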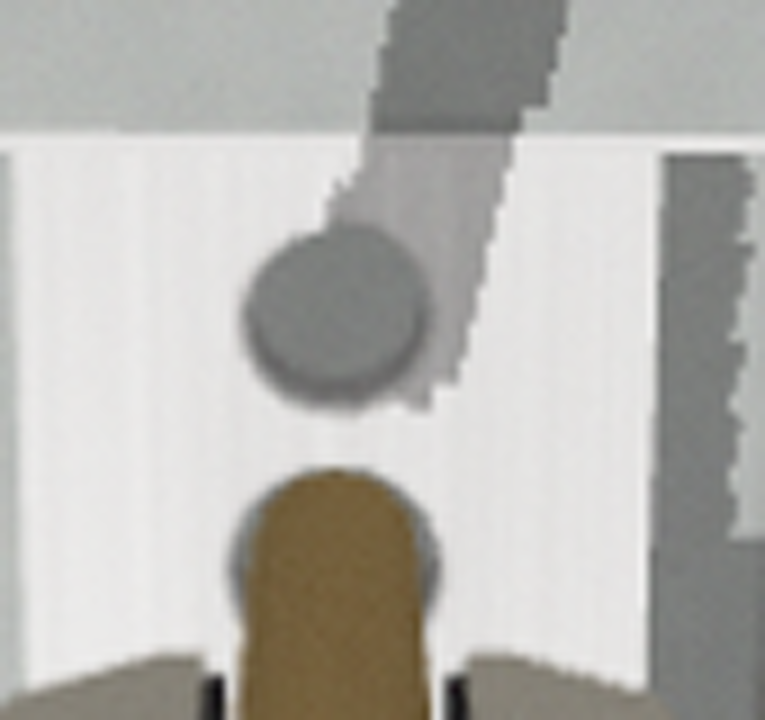

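```bash
python3 - <<'E'
from h import *
import pickle
p=pickle.load(open('last.pkl','rb')); s=manip.sense(); R=np.array(s['eef_rot']); t=np.array(s['tool_pos'])
cr=lambda X:(projw(p,X)-[215,145]+.5)*9-.5
for ox in (0,-.001,-.002,-.003):
    c=t+R@np.array([ox,0,.0641]); a=np.linspace(0,2*np.pi,73)
    P=cr([c+R@np.array([.0075*np.cos(q),.0075*np.sin(q),0]) for q in a]); print(ox,'front',P[:,1].min(),'x',P[P[:,1].argmin(),0],P[:,0].min(),P[:,0].max())
uv=(np.array([336,315])+.5)/9-.5+[215,145]
h=backw(p,uv,.082); print(h, t); print('rel tool',R.T@(h-t)*1000)
E
```

```text
0 front 446.0661138088033 x 338.366427243599 255.15460683019677 421.4522483828093
-0.001 front 456.8603896922031 x 338.3587255866965 255.24069040388486 421.3504360781814
-0.002 front 467.63119886517205 x 338.35099847138844 255.32740631236547 421.2479477290046
-0.003 front 478.3782698995957 x 338.34324636693225 255.41474667769864 421.1447921418918
[0.62773045 0.04349154 0.082     ] [0.63031881 0.02727989 0.16012776]
rel tool [16.48493239 -0.20394655 78.11318405]
```

```bash
python3 -m creep '[[[9,0,4,0,0,0,3],[9.4,0,5,0,0,0,3],[0,0,2,0,0,0,3],[0,0,0,0,0,0,3],[0,0,0,0,0,0,3],[0,0,0,0,0,0,3],[0,0,0,0,0,0,3]]]';python3 go.py 627.9 45.6 146 7.9
```

```text
time: 48.05
tool_pos: [0.6278, 0.0447, 0.1487]
eef_rot: [[-0.137, 0.991, -0.002], [0.991, 0.137, -0.001], [-0.001, -0.002, -1.0]]
force: [0.1, 0.4, -2.4]
finger_gap: 0.0144
t 48.05 pos [627.8  44.7 148.7] yang 7.87 gap 14.4 F [ 0.1  0.4 -2.4]
turn rotvec [-0.002   0.0012 -0.0005] then shift(tool) [0.9 0.3 2.7] | shift w/o turn [0.9 0.3 2.7] rows>= 1
```

```bash
python3 -m creep '[[[0.6,0.2,1.5,0,0,0,3],[0,0,1.5,0,0,0,3],[0,0,0.8,0,0,0,3],[0,0,0.5,0,0,0,3],[0,0,0,0,0,0,3]]]';python3 go.py 627.9 45.6 146 7.9
```

```text
time: 48.55
tool_pos: [0.6277, 0.0456, 0.1442]
eef_rot: [[-0.137, 0.991, -0.002], [0.991, 0.137, -0.001], [-0.001, -0.002, -1.0]]
force: [0.5, -0.9, -1.7]
finger_gap: 0.014
t 48.55 pos [627.7  45.6 144.2] yang 7.9 gap 14.0 F [ 0.5 -0.9 -1.7]
turn rotvec [-0.0024  0.001  -0.0001] then shift(tool) [-0.1  0.2 -1.8] | shift w/o turn [-0.1  0.2 -1.8] rows>= 1
```

Dropped below the plate surface without resistance: rod_d enters. Continue.

```bash
python3 -m creep '[[[0,0,3,0,0,0,3],[0,0,4,0,0,0,3],[0,0,4,0,0,0,3],[0,0,4,0,0,0,3],[0,0,0,0,0,0,3]]]';python3 go.py 627.9 45.6 116 7.9
```

```text
time: 49.05
tool_pos: [0.6273, 0.0456, 0.1285]
eef_rot: [[-0.137, 0.991, -0.003], [0.991, 0.137, -0.001], [-0.001, -0.003, -1.0]]
force: [-0.4, 0.7, -2.6]
finger_gap: 0.014
t 49.05 pos [627.3  45.6 128.5] yang 7.9 gap 14.0 F [-0.4  0.7 -2.6]
turn rotvec [-0.0034  0.001  -0.0001] then shift(tool) [-0.1  0.6 12.5] | shift w/o turn [-0.1  0.6 12.5] rows>= 1
```

```bash
python3 -m creep '[[[0,0.3,4,0,0,0,3],[0,0,4,0,0,0,3],[0,0,4,0,0,0,3],[0,0,3,0,0,0,3],[0,0,0,0,0,0,3],[0,0,0,0,0,0,3],[0,0,0,0,0,0,3]]]';python3 go.py 627.9 45.6 113 7.9;python3 - <<'E'
from h import *
p=manip.snapshot('scene'); crop(p,(140,170,330,270),'s3.png',4)
E
```

```text
time: 49.75
tool_pos: [0.6281, 0.0456, 0.1144]
eef_rot: [[-0.137, 0.991, -0.002], [0.991, 0.137, -0.001], [-0.001, -0.002, -1.0]]
force: [-0.2, 0.0, -1.3]
finger_gap: 0.0138
t 49.75 pos [628.1  45.6 114.4] yang 7.89 gap 13.8 F [-0.2  0.  -1.3]
turn rotvec [-0.0021  0.0011 -0.0001] then shift(tool) [ 0.  -0.2  1.4] | shift w/o turn [ 0.  -0.2  1.4] rows>= 1
```

View pics/s3.png

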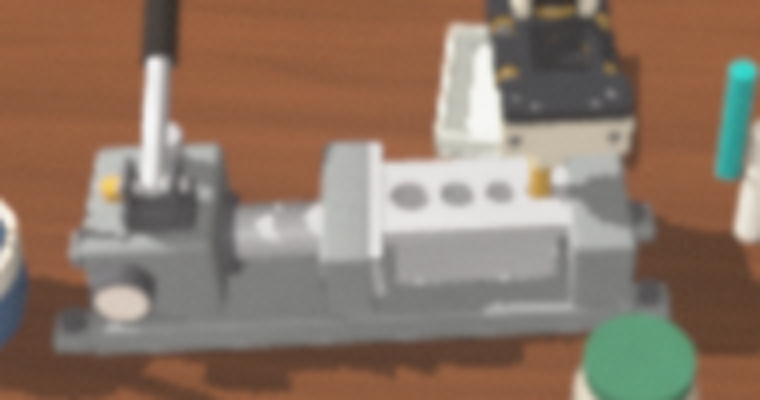

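```bash
python3 -m creep '[[[0,0,4,0,0,0,3],[0,0,0,0,0,0,3],[0,0,0,0,0,0,3]]]'; python3 -m creep '[[[0,0,-8,0,0,0,3],[0,0,-15,0,0,0,3],[0,0,-20,0,0,0,3],[0,0,-20,0,0,0,3],[0,0,-25,0,0,0,3],[0,0,0,0,0,0,3],[0,0,0,0,0,0,3]]]';python3 go.py 460 24 180 7.9; python3 hole.py w23.png;python3 - <<'E'
from h import *
p=manip.snapshot('top'); cv2.imwrite('pics/t23.png',cv2.resize(p['frame'][100:300,100:400,::-1],None,fx=2.6,fy=2.6))
E
```

```text
time: 50.1
tool_pos: [0.6279, 0.0456, 0.1101]
eef_rot: [[-0.137, 0.991, -0.002], [0.991, 0.137, -0.001], [-0.001, -0.003, -1.0]]
force: [0.1, 0.3, -1.5]
finger_gap: 0.0137
time: 50.8
tool_pos: [0.6284, 0.0459, 0.1993]
eef_rot: [[-0.138, 0.99, -0.0], [0.99, 0.138, -0.001], [-0.001, -0.0, -1.0]]
force: [-0.0, 0.1, -1.7]
finger_gap: 0.0142
t 50.8 pos [628.4  45.9 199.3] yang 7.91 gap 14.2 F [-0.   0.1 -1.7]
turn rotvec [-0.0004  0.0007  0.0002] then shift(tool) [   1.4 -169.8   19.3] | shift w/o turn [   1.5 -169.8   19.3] rows>= 4
tip px [[377.19414236 304.78044588]] hole pred px [[375.60775647 288.10166643]] [0.62786558 0.04597412 0.19831498]
```

View pics/w23.png

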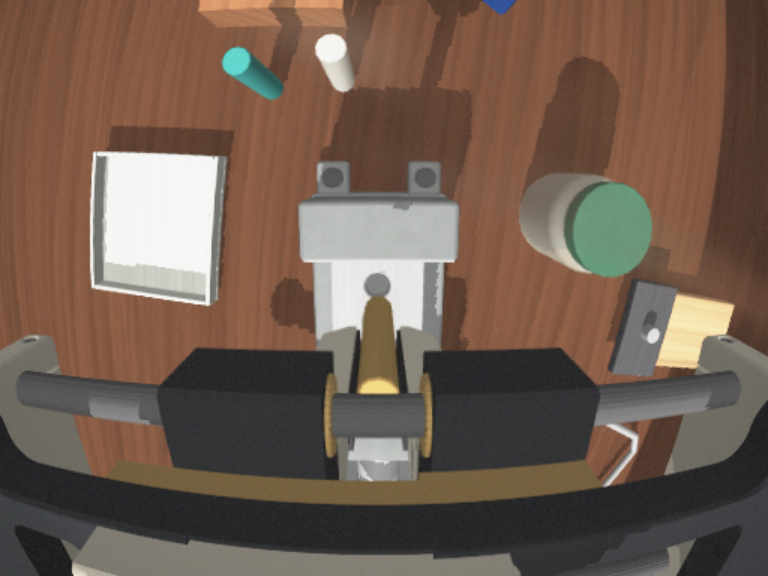

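View pics/t23.png

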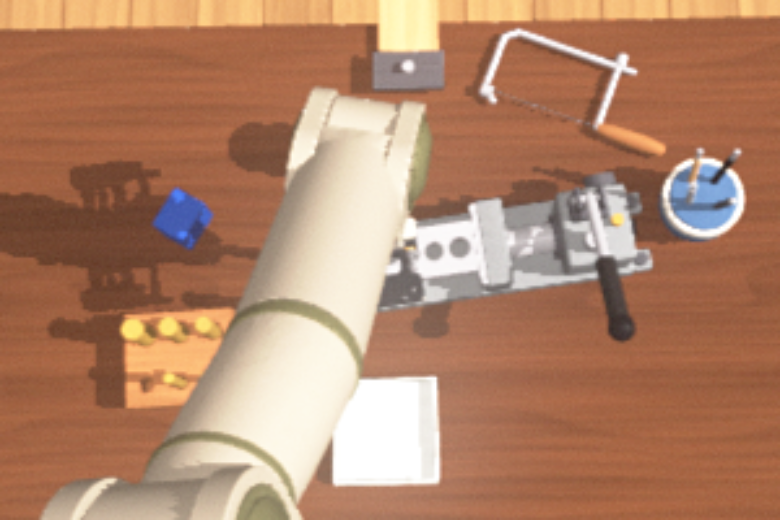

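```bash
python3 bp.py 22 93,152 227,156 214,304 92,288; python3 - <<'E'
from h import *
p=manip.snapshot('top')
P=[back(p,(np.array(c)+.5)/2.6-.5+100,.022) for c in ((437,376),(439,483),(333,485))]; print(np.round(P,3)); print((P[0]+P[2])/2)
E
```

```text
[93.0, 152.0] [365.2 113.7  22. ]
[227.0, 156.0] [497.6 116.3  22. ]
[214.0, 304.0] [495.7  -6.9  22. ]
[92.0, 288.0] [367.9 -10.8  22. ]
[[ 0.492 -0.013  0.022]
 [ 0.365 -0.013  0.022]
 [ 0.364  0.113  0.022]]
[0.42813781 0.04988863 0.022     ]
```

```bash
python3 -m creep '[[[7.7,-42.6,0,0,0,0,3],[7.7,-42.6,0,0,0,0,3],[7.7,-42.6,0,0,0,0,3],[7.7,-42.6,0,0,0,0,3],[0,0,45,0,0,0,3],[0,0,40,0,0,0,3],[0,0,0,0,0,0,3],[0,0,0,0,0,0,3],[0,0,0,0,0,0,3],[0,0,0,0,0,0,3]]]';python3 go.py 455 53 68 7.9; python3 hole.py w24.png
```

```text
time: 51.95
tool_pos: [0.4559, 0.0527, 0.1149]
eef_rot: [[-0.137, 0.991, 0.0], [0.991, 0.137, -0.001], [-0.001, -0.0, -1.0]]
force: [-0.5, -0.1, -1.4]
finger_gap: 0.0139
t 51.95 pos [455.9  52.7 114.9] yang 7.88 gap 13.9 F [-0.5 -0.1 -1.4]
turn rotvec [-0.0001  0.0009 -0.0004] then shift(tool) [ 0.4 -0.9 46.9] | shift w/o turn [ 0.5 -0.8 46.9] rows>= 1
tip px [[378.20143884 305.25460634]] hole pred px [[666.3861567  374.35028132]] [0.45577129 0.05283615 0.1147969 ]
```

View pics/w24.png

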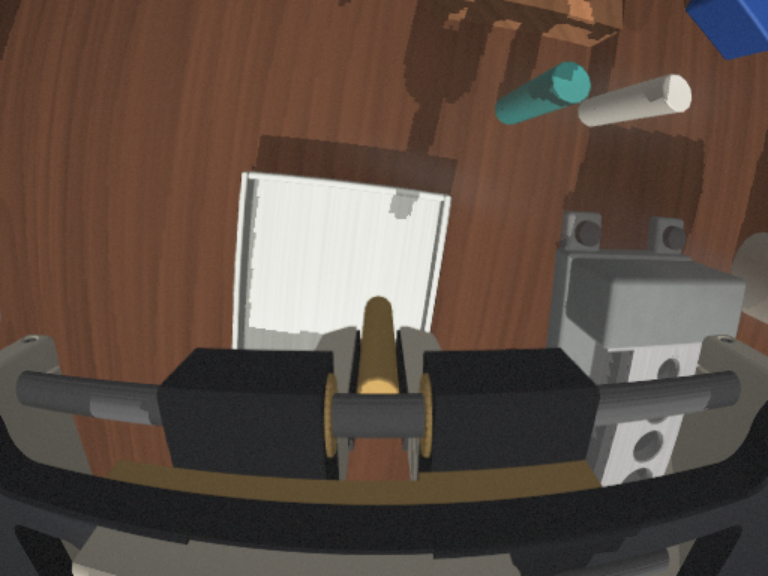

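Above the tray interior. Lower to its floor.

```bash
python3 -m creep '[[[0,-4,15,0,0,0,3],[0,0,20,0,0,0,3],[0,0,8,0,0,0,3],[0,0,2,0,0,0,3],[0,0,0,0,0,0,3],[0,0,0,0,0,0,3],[0,0,0,0,0,0,3]]]';python3 go.py 452 53 68 7.9
```

```text
time: 52.7
tool_pos: [0.4513, 0.0522, 0.0692]
eef_rot: [[-0.137, 0.991, -0.001], [0.991, 0.137, -0.001], [-0.001, -0.001, -1.0]]
force: [0.1, 0.3, -0.6]
finger_gap: 0.014
t 52.7 pos [451.3  52.2  69.2] yang 7.9 gap 14.0 F [ 0.1  0.3 -0.6]
turn rotvec [-0.0012  0.001  -0.    ] then shift(tool) [0.7 0.8 1.2] | shift w/o turn [0.7 0.8 1.2] rows>= 1
```

```bash
python3 -m creep '[[[0,0,0.5,0,0,0,3],[0,0,0.5,0,0,0,3],[0,0,0,0,0,0,3],[0,0,0,0,0,0,3]]]';python3 go.py 452 53 68 7.9
```

```text
time: 53.1
tool_pos: [0.4512, 0.0522, 0.0681]
eef_rot: [[-0.137, 0.991, -0.001], [0.991, 0.137, -0.001], [-0.001, -0.001, -1.0]]
force: [-0.8, 0.4, 5.0]
finger_gap: 0.0144
t 53.1 pos [451.2  52.2  68.1] yang 7.9 gap 14.4 F [-0.8  0.4  5. ]
turn rotvec [-0.0014  0.0007 -0.0001] then shift(tool) [0.6 0.9 0.1] | shift w/o turn [0.6 0.9 0.1] rows>= 1
```

```bash
python3 -m creep '[[[0,0,-0.3,0,0,0,16],[0,0,0,0,0,0,20],[0,0,0,0,0,0,26],[0,0,0,0,0,0,34],[0,0,0,0,0,0,44],[0,0,0,0,0,0,60],[0,0,0,0,0,0,60],[0,0,-10,0,0,0,60],[0,0,-25,0,0,0,60],[0,0,-35,0,0,0,60],[0,0,-40,0,0,0,60]]]' 10; python3 -m creep '[[[0,0,-40,0,0,0,60],[-40,0,-20,0,0,0,60],[-45,0,0,0,0,0,60],[-45,0,0,0,0,0,60],[0,0,0,0,0,0,60],[0,0,0,0,0,0,60],[0,0,0,0,0,0,60]]]'; python3 hole.py w25.png; python3 - <<'E'
from h import *
p=manip.snapshot('top'); cv2.imwrite('pics/t25.png',cv2.resize(p['frame'][100:300,100:400,::-1],None,fx=2.6,fy=2.6))
p=manip.snapshot('scene'); cv2.imwrite('pics/s25.png',cv2.resize(p['frame'][:,:,::-1],None,fx=1.5,fy=1.5))
E
```

```text
time: 54.2
tool_pos: [0.4503, 0.0518, 0.1792]
eef_rot: [[-0.137, 0.991, -0.004], [0.991, 0.137, -0.002], [-0.001, -0.004, -1.0]]
force: [0.7, 0.7, 0.4]
finger_gap: 0.0599
time: 54.9
tool_pos: [0.4688, -0.0755, 0.2382]
eef_rot: [[-0.138, 0.99, -0.003], [0.99, 0.138, -0.001], [-0.0, -0.003, -1.0]]
force: [-0.8, -0.3, 0.1]
finger_gap: 0.0601
tip px [[378.61982992 304.8973005 ]] hole pred px [[601.14184293 153.31955169]] [ 0.46885362 -0.0751319   0.23807967]
```

View pics/w25.png

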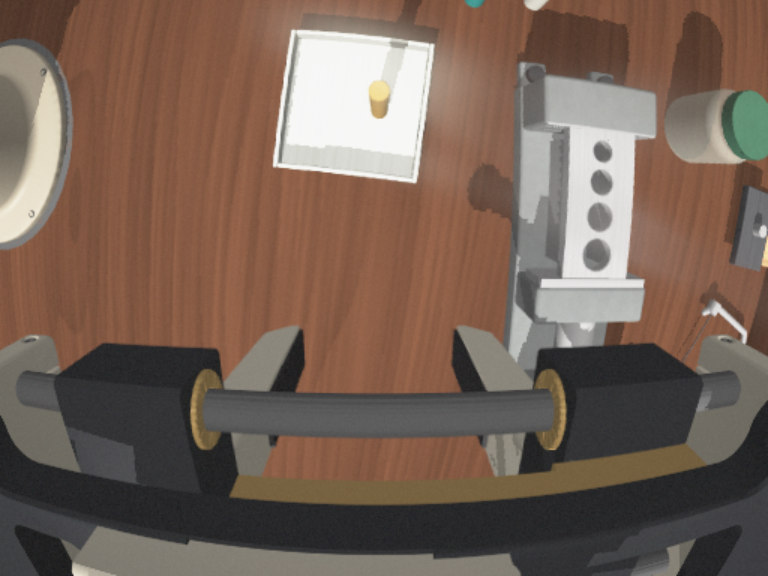

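View pics/t25.png

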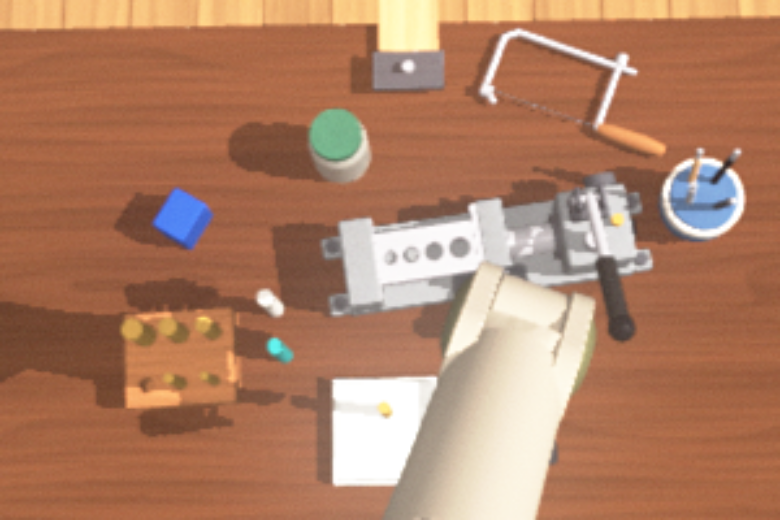

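View pics/s25.png

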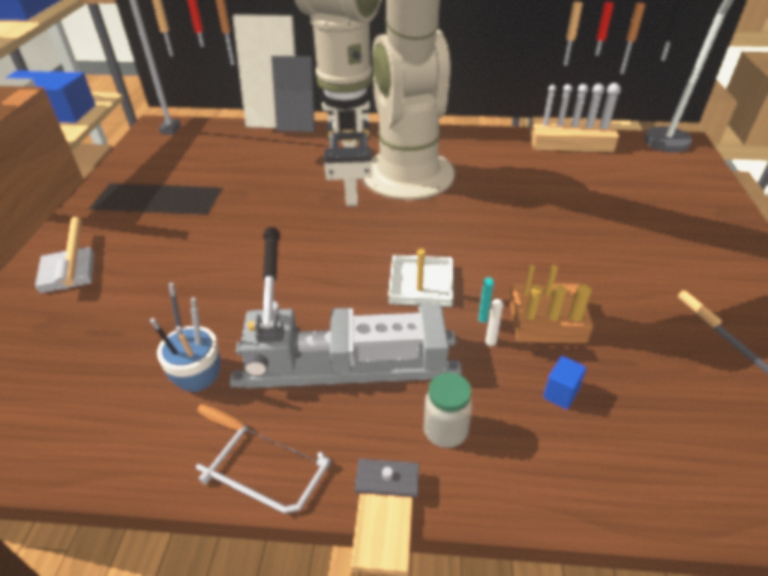

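```bash
python3 -c "
from station import manip
print(manip.sense()['force'],manip.job_done())"
```

```text
the job is handed in; nothing more can be done
[-0.38809571 -0.57499587  0.89175561] None
```

The job is done and handed in at about 55 s of the 210 s allowed; no verdict was reported. rod_d (15 mm) is the rod that passes the smallest hole.

- **Vice:** I laid the plate on the bars with its smallest hole towards the fixed jaw, let go, and pumped six full strokes. The jaw did not move visibly over the last two.
- **Rods that do not pass:** rod_a, rod_b and rod_c each stopped at the plate's surface at about 20 N. I put each one back in its own socket.
- **Rod that passes:** rod_d slid through without resistance until its end was about 24 mm below the plate. I drew it up and stood it upright in the tray, which had been knocked about 35 mm aside and which I located again first.
- **Left alone:** I did not touch rod_e or rod_f.

The last pictures show rod_d standing in the tray, the other five rods in the block, the plate clamped, the lever up and the bystanders in place. The gripper was clear of everything.

- **Camera mismatch:** the top and wrist cameras differed by 3–5 mm at the rods. I trusted the wrist camera, which matched the held rod's tip.
- **Lever force:** bottoming the lever reached 39 N at the fingertips once, close to the 40 N limit.

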